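Stock the produce crate and walk it onto its mat

ROBOT

A 7-joint arm with a two-finger parallel gripper is mounted at the origin on a cart in front of the work surface, level with it; the furniture and walls round the work are solid. World frame = base frame: x ahead of the robot, y to its left, z up, the work surface at z = 0. Lengths are in m, angles in rad, forces in N, time in s.
With the tool pointing down it reaches from about 0.425 to 0.925 m from the base axis. Payload 6.8 kg.
Tool frame: the origin (TCP) lies midway between the tips of the shut fingers; the grasp point (between the pads) lies 19 mm behind it; x points along the fingers, y is the direction in which the jaws open and shut, and the axes are right-handed (so a half turn about x gives the same grasp; the last joint's range is limited). The gripper opens to 88 mm and grips with 3 to 60 N. Pads are 20 mm wide; open, the fingers measure 115 mm over their backs; the gripper's body (75 mm by 178 mm) begins 61 mm behind the grasp point.
Start: joints at [-1.455, 0.477, 0.022, 1.555, -0.011, 1.109, -0.083], TCP at [0.15, 0.658, 0.223] pointing down, gripper open.
Joint ranges: [-2.96, 2.96], [-0.34, 2.1], [-1.41, 1.46], [0.24, 2.44], [-1.37, 4.51], [0.17, 1.92], [-2.96, 2.96]. Speed limits (rad/s): [2.39, 2.39, 3.14, 3.14, 3.14, 3.14, 3.14].

INTERFACE

Orientations are given as a rotation vector (axis times angle).
In Python, from bench import observe, grab_frame, finish_job, spot_in gives the robot as it stands.
- The arm moves only by the tool drive_tool, never from a script. Its argument "moves" is a list that holds one entry, the list of rows, each a list of 7 numbers: the turn, a rotation vector about the tool's x, y, z in rad, then the shift along the tool's x, y, z in cm, then the gripper's target within -1 to 1 (fully open at 1, half-way at 0, shut at -1). In form: [[[wx, wy, wz, x, y, z, grip], ...]]. A call has 1 to 12 rows; each row shifts and turns the commanded pose from where the row before left it, along the tool's axes as they then stand; what a row does not reach is not made up. A row lasts 1/10 s, in which the tool goes at most 50 mm and 8.59 degrees, less where a joint would pass 70% of its speed; a pose out of reach is approached as far as the arm can. A call is refused whole if a number of a shift passes 5 or a number of a turn 0.15, either way. A call with a gripper value outside its range is refused whole. The fingers move at their own pace and stop on an object; "force" is the grip in N (left out, the last holds). Time passes only in rows, so rows that do not move let the fingers close. It gives the time, the measured TCP pose, the force and the opening at its end, in the units of the state.
- observe(): the state, without advancing time (a new reading comes with each control period).
- grab_frame(name): name is "side" or "top" or "wrist"; returns a dict with "img" (400x640x3 uint8, blue, green, red), "fx", "fy", "cx", "cy" (pixels), "cam_to_world" (4x4, takes a point from camera to world coordinates); the wrist camera has in their place "mount" (4x4, takes a point from camera to tool coordinates, whose origin is the TCP and whose axes are the tool frame's). Camera axes: x right, y up, looking along -z (the intrinsics and any distortion apply to the point x, -y, -z); pixel columns grow to the right and rows downward; lengths in m; the calibration is good to about 2 mm. The wrist camera is an equidistant fisheye: a pixel r from the principal point sees the ray r / f radians off the axis. A picture is of the moment at which its call begins: read the wrist's pose just before it. There is no depth.
- finish_job(): hands the job in, once; it reports no verdict.
Trained networks look in a picture, given as the dict that the camera call returned (one of the last four; its "shot" number tells which), for a name from the list of things; names that differ only in an ending like _2 or _b are one class to them, and where a whole thing is asked for, a point or a joint stands for the part that bears it (a point fixed in the world has none). Each returns a list of dicts, best first, with "score" (0 to 1); they miss things now and then, are a little off and sometimes report something else, mostly with a low value. They report only what shows in the picture. A call takes as long as a camera call. They do not tell look-alikes from the thing itself.
- spot_in(picture, target): "position" ([x, y, z] in m, in the coordinates of the camera as it stood for that picture, good to about 4 mm: the middle of the surface that is visible of it).
The state is a dict: "time": time; "q": joint angles; "joint_velocities": joint speeds; "effort": joint torques, N m; "tool_pos": TCP position; "eef_rot": TCP orientation; "ft_force": force on the tool from outside, world axes, zero at the start; "ft_torque": the same for the moment, N m; "grip_width": finger opening in m.
Only numpy, scipy, OpenCV 4.12 (cv2) and the standard library are available. Lean on these libraries where they do the work, as an engineer would, in place of code of your own. Each camera call takes 0.05 s, during which the arm holds its last target.

TASK

Stock the wooden crate with exactly three of the lemons and every garlic bulb that is out, leaving the other lemon on the worktop. Then slide the heavy crate away from you until it stands wholly on the cork mat and square to it: push its two near corner posts by turns, a little at a time so that it never swings far askew, and never push or pull on its thin slats. Do not lift or tip the crate, and leave the mug and the jam jar alone.

Things in the scene. Friction and masses are not known exactly. Their poses are not given: they have to be found in the camera images.
- crate: heavy open produce crate of pale wood, about 1.7 kg empty (up to 25 % either way), 220 mm front to back (own x, +x away from the robot), 320 mm wide (own y, +y to the left); origin at the centre of its underside. Inner floor 10 mm above the underside, inside about 188 x 288 mm clear. Four stout corner posts, 36 x 36 mm square and 72 mm high, are its outermost parts. It slides flat on the worktop when pushed; one corner pushed alone turns it about a point near the other side
- slats: the thin slats (two per side, 8 mm thick, 13 to 62 mm above the underside) between the corner posts on all four sides of the crate, set back 8 mm from the posts' outer faces; too weak to push or pull on. Fixed to the crate; same origin and axes as the crate
- near_left_post (a point): middle of the outer face of the crate's near left corner post (the face toward the robot, 36 mm wide), 30 mm above the underside: where to push
- near_right_post (a point): the same on the near right corner post
- mat: thin cork mat let in flush with the worktop, 300 mm (own x, away from the robot) by 400 mm (own y), fixed; origin at its centre. Things slide over it as over the worktop
- foot0 (a point): near left bottom corner of the crate (outer corner of the post, at its foot)
- foot1 (a point): near right bottom corner of the crate (outer corner of the post, at its foot)
- foot2 (a point): far left bottom corner of the crate (outer corner of the post, at its foot)
- foot3 (a point): far right bottom corner of the crate (outer corner of the post, at its foot)
- mug: white mug, 82 x 112 mm, 94 mm high, beyond the work on the left; a bystander; origin under it
- jar: jam jar, 68 mm wide, 84 mm high, beyond the work on the right; a bystander; origin under it
- lemon0_c (a point): yellow lemon lying on its side, 78 long (its own x axis as built) by 55 by 56 mm high, 0.11 kg; the point is its centre. All four lemons are alike
- lemon1_c (a point): yellow lemon lying on its side, 78 long (its own x axis as built) by 55 by 56 mm high, 0.11 kg; the point is its centre. All four lemons are alike
- lemon2_c (a point): yellow lemon lying on its side, 78 long (its own x axis as built) by 55 by 56 mm high, 0.11 kg; the point is its centre. All four lemons are alike
- lemon3_c (a point): yellow lemon lying on its side, 78 long (its own x axis as built) by 55 by 56 mm high, 0.11 kg; the point is its centre. All four lemons are alike
- garlic0_c (a point): off-white garlic bulb, 60 by 57 mm across and 58 mm high, narrowing to a stem at the top, 0.04 kg; the point is its centre, half-way up. One to three bulbs are out; an absent one gives None
- garlic1_c (a point): off-white garlic bulb, 60 by 57 mm across and 58 mm high, narrowing to a stem at the top, 0.04 kg; the point is its centre, half-way up. One to three bulbs are out; an absent one gives None
- garlic2_c (a point): off-white garlic bulb, 60 by 57 mm across and 58 mm high, narrowing to a stem at the top, 0.04 kg; the point is its centre, half-way up. One to three bulbs are out; an absent one gives None
Mind the look-alikes: they are no part of the job. Leave any black look-alike of the part that bears garlic0_c alone.

How it is judged:
By the outcome, as a careful person would: the job done as asked, in the order asked, and still so for the second after the job is handed in, with the robot touching nothing.
Of garlic0, garlic1, garlic2 only 1 to 3 are there at a start; the rules pass over those that are not, and their reading is None.
At some moment in a run one of lemon0, lemon1, lemon2, lemon3, garlic0, garlic1, garlic2 may be knocked a few centimetres aside while the robot is not near it.
Once in a run the grip may slacken for a moment while it holds something.
It also fails if it takes over 208 s, if anything falls off the work surface, if the arm or the gripper's body presses on something with over 40 N, if the wrist force passes 120 N, or if a joint passes its speed limit or range.

## Working session

There is one attempt and no reset: what is moved stays moved. The work goes in short steps, Python scripts to look and compute and a tool call to move; the robot and the scene stay as the last step left them, time stands still between calls to the robot, and variables do not carry over. Pictures are saved under pics/ and viewed, and the job is handed in when it is done.

Besides the shell and the picture viewer there is one more tool, called after "Request:" as a command line: name --argument value ..., lists and objects as JSON in quotes. drive_tool: Moves the arm, as the interface text tells. Its arguments: {"type":"object","properties":{"moves":{"type":"array","items":{"type":"array","items":{"type":"array","items":{"type":"number"}}}},"force":{"type":"number"}},"required":["moves"]}

```bash
ls; mkdir -p pics; cat > h.py <<'E'
import numpy as np, cv2
from bench import observe, grab_frame, finish_job, spot_in
from scipy.spatial.transform import Rotation as R
def st():
    s=observe(); print('t',round(s['time'],2),'pos',np.round(s['tool_pos'],4),'rot',np.round(s['eef_rot'],3),'F',np.round(s['ft_force'],1),'w',round(s['grip_width'],4)); return s
def cam(name):
    s=observe(); f=grab_frame(name)
    if 'cam_to_world' in f: T=np.array(f['cam_to_world'])
    else:
        W=np.eye(4); W[:3,:3]=R.from_rotvec(s['eef_rot']).as_matrix(); W[:3,3]=s['tool_pos']; T=W@np.array(f['mount'])
    return f,T
def spots(f,T,names,th=0.2):
    for n in names:
        for d in spot_in(f,n):
            if d['score']<th: continue
            p=np.array(d['position']); w=T@np.r_[p,1]
            print(n,round(d['score'],2),np.round(w[:3],3),'px',pix(f,p))
def pix(f,p):
    x,y,z=p[0],-p[1],-p[2]
    if 'cam_to_world' in f: return (int(f['cx']+f['fx']*x/z),int(f['cy']+f['fy']*y/z))
    r=np.hypot(x,y); th=np.arctan2(r,z); return (int(f['cx']+f['fx']*th*x/r),int(f['cy']+f['fy']*th*y/r))
def ray(f,T,u,v,z):
    x=(u-f['cx'])/f['fx']; y=(v-f['cy'])/f['fy']
    if 'cam_to_world' in f: d=np.array([x,-y,-1.])
    else:
        r=np.hypot(x,y); d=np.array([np.sin(r)*x/r,-np.sin(r)*y/r,-np.cos(r)])
    D=T[:3,:3]@d; o=T[:3,3]; return o+D*(z-o[2])/D[2]
E
python3 - <<'E'
from h import *
s=st()
print(R.from_rotvec(s['eef_rot']).as_matrix().round(3))
for n in ['top','side','wrist']:
    f,T=cam(n); cv2.imwrite(f'pics/{n}0.png',f['img']); print(n,T[:3,3].round(3),{k:v for k,v in f.items() if k not in('img','cam_to_world')})
    spots(f,T,['crate','mat','lemon0_c','garlic0_c','mug','jar','near_left_post','near_right_post','foot2','foot3'])
E
```

```text
pics
t 0.0 pos [0.1497 0.6576 0.2217] rot [ 0.174  1.564 -0.177] F [ 0.2 -0.2 -0. ] w 0.088
[[-0.     0.222  0.975]
 [-0.002  0.975 -0.222]
 [-1.    -0.002  0.   ]]
top [0.345 0.037 1.408] {'fx': 436.9970710069683, 'fy': 436.9970710069683, 'cx': 327.76683214725495, 'cy': 194.31284835104051, 'shot': 1}
crate 0.64 [ 0.6   -0.014  0.008] px (349, 188)
mat 0.76 [ 0.795 -0.032  0.001] px (354, 131)
mat 0.51 [ 0.593 -0.016  0.009] px (349, 190)
lemon0_c 0.89 [0.44  0.298 0.047] px (249, 235)
lemon0_c 0.54 [ 0.708 -0.339  0.078] px (453, 150)
garlic0_c 0.8 [0.532 0.533 0.036] px (177, 206)
garlic0_c 0.72 [0.613 0.445 0.039] px (205, 181)
garlic0_c 0.63 [0.487 0.423 0.036] px (211, 221)
garlic0_c 0.5 [0.377 0.474 0.036] px (193, 256)
garlic0_c 0.45 [ 0.594 -0.012  0.008] px (348, 190)
mug 0.91 [0.706 0.313 0.042] px (248, 153)
mug 0.24 [ 0.621 -0.017  0.058] px (350, 178)
jar 0.96 [ 0.707 -0.342  0.081] px (455, 150)
jar 0.43 [0.546 0.301 0.046] px (249, 202)
near_left_post 0.92 [ 0.594 -0.013  0.009] px (348, 189)
near_right_post 0.72 [ 0.597 -0.015  0.008] px (349, 189)
near_right_post 0.4
[... 1067 characters left out ...]
6] px (313, 190)
foot3 0.89 [0.616 0.006 0.026] px (313, 190)
wrist [0.076 0.676 0.385] {'fx': 309.70691628693146, 'fy': 309.70691628693146, 'cx': 322.17101760637405, 'cy': 196.66737643365167, 'mount': array([[ 2.47945601e-04,  2.73789930e-01, -9.61789485e-01,
        -1.62124618e-01],
       [ 9.99999777e-01, -6.64547011e-04,  6.86213225e-05,
         5.82552873e-04],
       [-6.20366501e-04, -9.61789287e-01, -2.73790034e-01,
        -7.56103898e-02],
       [ 0.00000000e+00,  0.00000000e+00,  0.00000000e+00,
         1.00000000e+00]]), 'shot': 3}
crate 0.51 [ 0.559 -0.4    0.039] px (25, 381)
garlic0_c 0.71 [0.371 0.489 0.035] px (245, 341)
garlic0_c 0.51 [ 0.469 -0.411  0.034] px (9, 358)
```

View pics/top0.png

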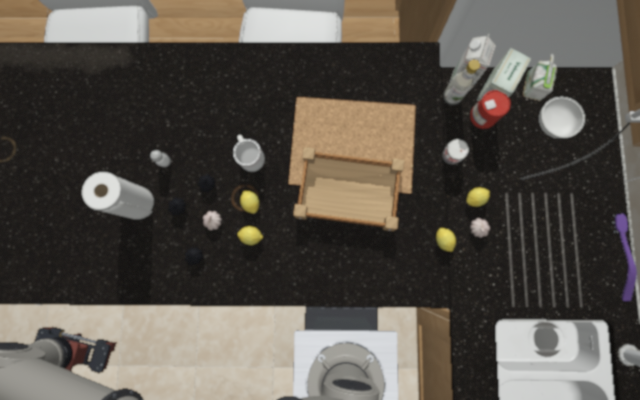

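View pics/side0.png

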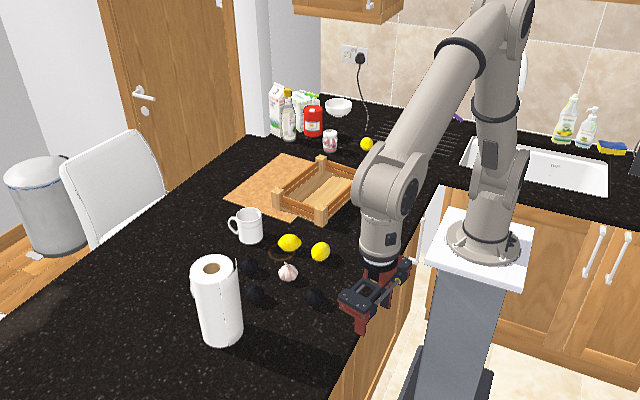

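View pics/wrist0.png

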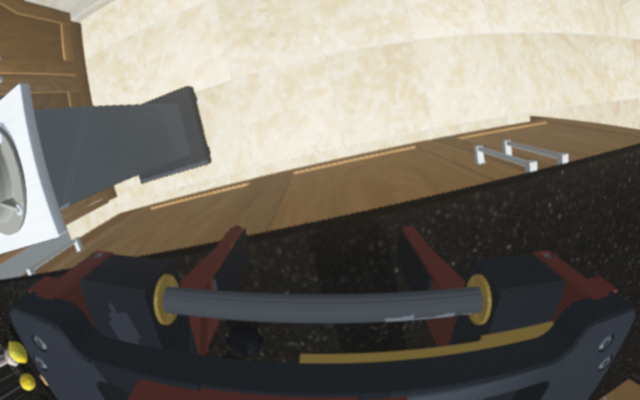

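```bash
python3 - <<'E'
from h import *
f,T=cam('top'); im=f['img']; cv2.imwrite('pics/t_raw.png',im)
c=cv2.resize(im[90:240,280:430],None,fx=4,fy=4,interpolation=cv2.INTER_CUBIC); cv2.imwrite('pics/crop_crate.png',c)
a=cv2.resize(im[170:270,150:290],None,fx=4,fy=4,interpolation=cv2.INTER_CUBIC); b=cv2.resize(im[170:270,425:500],None,fx=4,fy=4,interpolation=cv2.INTER_CUBIC)
a=np.hstack([a,b])[:, :800]; cv2.imwrite('pics/crop_fruit.png',a)
hsv=cv2.cvtColor(im,cv2.COLOR_BGR2HSV)
m=cv2.inRange(hsv,(22,120,90),(35,255,255)); m[:150]=0; m[300:]=0
n,l,s,ce=cv2.connectedComponentsWithStats(m)
for i in range(1,n):
    if s[i,4]>60:
        ys,xs=np.where(l==i); P=np.array([ray(f,T,u,v,0.030)[:2] for u,v in zip(xs,ys)]); w,V=np.linalg.eigh(np.cov(P.T))
        print('lemon',ce[i].round(1),s[i,4],P.mean(0).round(3),'long ang deg',np.degrees(np.arctan2(V[1,1],V[0,1])).round(),np.sqrt(w).round(4))
for u,v in [(212,220),(481,228)]:
    print('garlic',ray(f,T,u,v,0.035).round(3))
E
```

```text
lemon [477.8 196. ] 354 [ 0.573 -0.423] long ang deg 118.0 [0.0146 0.0198]
lemon [248.9 201.3] 328 [0.552 0.307] long ang deg -151.0 [0.0143 0.0201]
lemon [249.4 234.8] 361 [0.445 0.301] long ang deg 80.0 [0.0146 0.0197]
lemon [445.7 238.7] 369 [ 0.437 -0.316] long ang deg -157.0 [0.0149 0.0194]
garlic [0.491 0.42  0.035]
garlic [ 0.471 -0.426  0.035]
```

View pics/crop_crate.png

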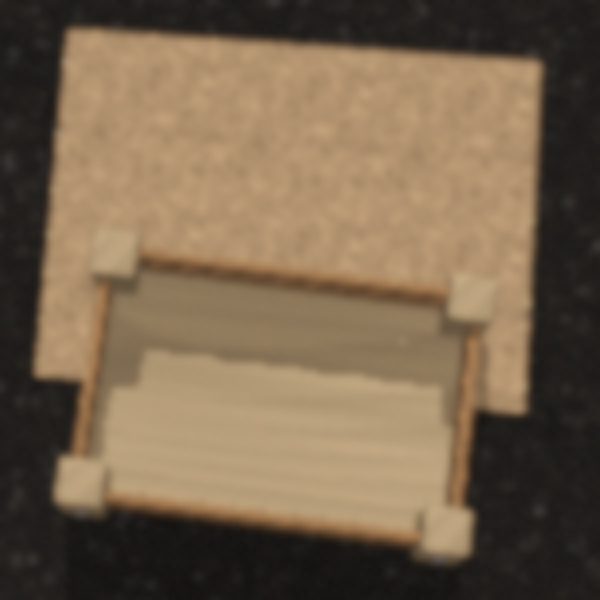

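View pics/crop_fruit.png

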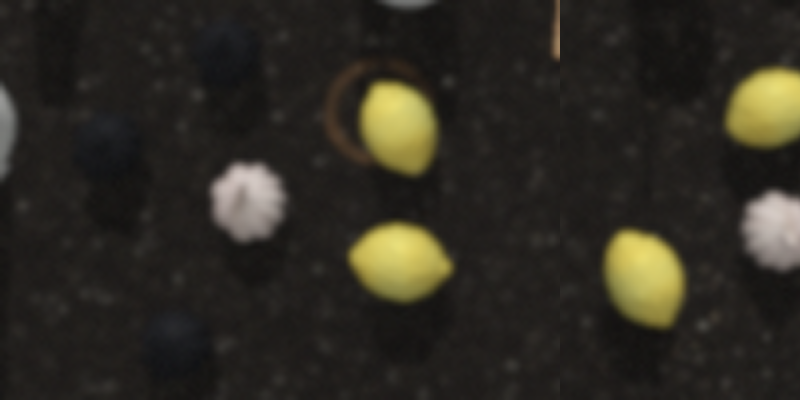

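```bash
python3 - <<'E'
from h import *
f,T=cam('top')
def w(U,V,z): return ray(f,T,280+(U+.5)/4-.5,90+(V+.5)/4-.5,z)[:2]
P={'FL':w(116,254,.072),'FR':w(471,299,.072),'NL':w(81,484,.072),'NR':w(446,532,.072)}
M={'FL':w(66,28,0),'FR':w(543,60,0),'NL':w(34,377,0),'NR':w(528,414,0)}
for D in(P,M):
    for k in D: print(k,D[k].round(4))
    c=sum(D.values())/4; fx=(D['FL']+D['FR']-D['NL']-D['NR'])/2; fy=(D['FL']+D['NL']-D['FR']-D['NR'])/2
    print('c',c.round(4),np.linalg.norm(fx),np.linalg.norm(fy),np.degrees(np.arctan2(fx[1],fx[0])),np.degrees(np.arctan2(-fy[0],fy[1])))
E
```

```text
FL [0.7003 0.1153]
FR [ 0.6651 -0.1631]
NL [0.5175 0.1397]
NR [ 0.482  -0.1405]
c [ 0.5912 -0.0121] 0.18439887493907395 0.2815907924924938 -7.327829713935857 -7.212966540920811
FL [0.9171 0.1649]
FR [ 0.8895 -0.2386]
NL [0.6152 0.1855]
NR [ 0.5864 -0.2184]
c [ 0.752  -0.0267] 0.30322938784490616 0.4046665306579752 -3.848407933932495 -3.994792472255231
```

```bash
cat >> h.py <<'E'
def go(x,y,z,yaw=None):
    s=st(); M=R.from_rotvec(s['eef_rot']).as_matrix(); cy=np.degrees(np.arctan2(M[1,1],M[0,1]))
    print('tilt',np.round(M[:,0],3),'yaw',cy.round(1))
    if yaw is None: yaw=cy
    a=np.radians(yaw); Y=np.array([np.cos(a),np.sin(a),0]); Z=np.array([np.sin(a),-np.cos(a),0])
    d=np.array([x,y,z])-s['tool_pos']
    print('total wx %.3f  then shift cm x %.2f y %.2f z %.2f  (norm %.1f)'%(np.radians(cy-yaw),-100*d[2],100*d@Y,100*d@Z,100*np.linalg.norm(d)))
E
```

Request:
drive_tool --moves '[[[0.15,0,0,0,0,0,1],[0.15,0,0,0,0,0,1],[0.15,0,0,0,0,0,1],[0.15,0,0,0,0,0,1],[0.15,0,0,0,0,0,1],[0.15,0,0,0,0,0,1],[0.15,0,0,0,0,0,1],[0.15,0,0,0,0,0,1],[0.15,0,0,0,0,0,1],[0.15,0,0,0,0,0,1],[0.02,0,0,0,0,0,1]]]' --force 15

```text
time: 2.85
tool_pos: [0.1496, 0.6582, 0.2226]
eef_rot: [1.337, 1.121, -1.337]
ft_force: [-0.0, 0.1, -0.5]
grip_width: 0.0873
```

```bash
python3 - <<'E'
from h import *
go(.445,.301,.16,-10)
E
```

```text
t 2.85 pos [0.1496 0.6582 0.2226] rot [ 1.337  1.121 -1.337] F [-0.   0.1 -0.5] w 0.0873
tilt [ 0. -0. -1.] yaw -10.0
total wx -0.000  then shift cm x 6.26 y 35.30 z 30.05  (norm 46.8)
```

Request:
drive_tool --moves '[[[0,0,0,0.57,3.2,2.73,1],[0,0,0,0.57,3.2,2.73,1],[0,0,0,0.57,3.2,2.73,1],[0,0,0,0.57,3.2,2.73,1],[0,0,0,0.57,3.2,2.73,1],[0,0,0,0.57,3.2,2.73,1],[0,0,0,0.57,3.2,2.73,1],[0,0,0,0.57,3.2,2.73,1],[0,0,0,0.57,3.2,2.73,1],[0,0,0,0.57,3.2,2.73,1],[0,0,0,0.57,3.2,2.73,1],[0,0,0,0,0,0,1]]]'

```text
time: 4.05
tool_pos: [0.4485, 0.2957, 0.1599]
eef_rot: [1.339, 1.116, -1.339]
ft_force: [0.4, -0.7, -0.5]
grip_width: 0.0877
```

```bash
python3 - <<'E'
from h import *
go(.445,.301,.012,-10)
f,T=cam('wrist'); cv2.imwrite('pics/w1.png',f['img'])
spots(f,T,['lemon0_c','garlic0_c'],.4)
E
```

```text
t 4.05 pos [0.4485 0.2957 0.1599] rot [ 1.339  1.116 -1.339] F [ 0.4 -0.7 -0.5] w 0.0877
tilt [ 0.002 -0.002 -1.   ] yaw -10.3
total wx -0.004  then shift cm x 14.79 y -0.43 z -0.46  (norm 14.8)
lemon0_c 0.75 [0.449 0.311 0.048] px (319, 177)
garlic0_c 0.98 [0.487 0.424 0.04 ] px (339, 48)
garlic0_c 0.71 [0.601 0.443 0.035] px (449, 19)
garlic0_c 0.57 [0.386 0.473 0.038] px (223, 23)
```

View pics/w1.png

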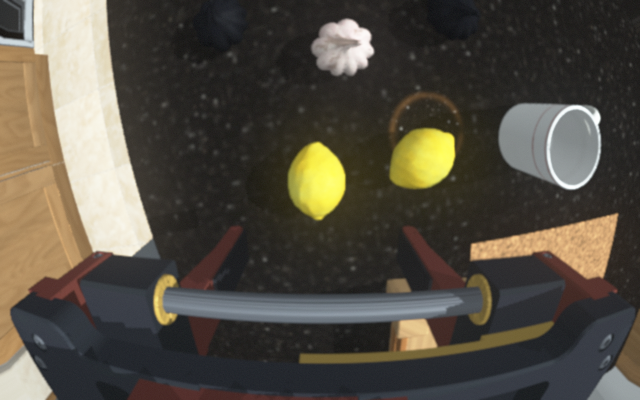

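```bash
cat >> h.py <<'E'
def lemons(f,T,z=0.030,lo=60):
    hsv=cv2.cvtColor(f['img'],cv2.COLOR_BGR2HSV); m=cv2.inRange(hsv,(22,110,60),(35,255,255))
    m=cv2.morphologyEx(m,cv2.MORPH_OPEN,np.ones((3,3),np.uint8))
    n,l,s,ce=cv2.connectedComponentsWithStats(m)
    for i in range(1,n):
        if s[i,4]<lo: continue
        ys,xs=np.where(l==i); P=np.array([ray(f,T,u,v,z)[:2] for u,v in zip(xs,ys)]); w,V=np.linalg.eigh(np.cov(P.T))
        print('  yellow px',ce[i].round(),s[i,4],P.mean(0).round(3),'long deg',np.degrees(np.arctan2(V[1,1],V[0,1])).round()%180,'size',(4*np.sqrt(w)).round(3))
E
python3 - <<'E'
from h import *
f,T=cam('wrist'); lemons(f,T)
E
```

```text
yellow px [427. 165.] 3390 [0.551 0.309] long deg 20.0 size [0.062 0.076]
  yellow px [322. 187.] 3587 [0.444 0.305] long deg 81.0 size [0.058 0.077]
  yellow px [163. 299.] 608 [0.222 0.196] long deg 60.0 size [0.033 0.106]
  yellow px [483. 297.] 469 [0.62 0.13] long deg 102.0 size [0.028 0.105]
  yellow px [432. 348.] 2362 [0.561 0.056] long deg 171.0 size [0.025 0.45 ]
```

Request:
drive_tool --moves '[[[0,0,0,2,-0.3,-0.4,1],[0,0,0,3,-0.3,-0.3,1],[0,0,0,3,0,0,1],[0,0,0,3,0,0,1],[0,0,0,2.5,0,0,1],[0,0,0,1.3,0,0,1],[0,0,0,0,0,0,0.3],[0,0,0,0,0,0,-0.6],[0,0,0,0,0,0,-0.6],[0,0,0,0,0,0,-0.6],[0,0,0,0,0,0,-0.6],[0,0,0,0,0,0,-0.6]]]' --force 15

```text
time: 5.45
tool_pos: [0.4409, 0.3102, 0.0129]
eef_rot: [1.337, 1.122, -1.334]
ft_force: [-0.8, 0.1, 6.8]
grip_width: 0.0532
```

Request:
drive_tool --moves '[[[0,0,0,-1.5,0,0,-0.6],[0,0,0,-3,0,0,-0.6],[0,0,0,-4,0,0,-0.6],[0,0,0,-4,0,0,-0.6],[0,0,0,-2.5,0,0,-0.6],[0,0,0,0,0,0,-0.6]]]'

```text
time: 6.05
tool_pos: [0.4419, 0.3109, 0.1662]
eef_rot: [1.342, 1.123, -1.33]
ft_force: [-0.6, -0.5, -1.4]
grip_width: 0.053
```

```bash
python3 - <<'E'
from h import *
c=np.array([.591,-.012]); a=np.radians(-7.3); 
C=lambda x,y: c+[np.cos(a)*x-np.sin(a)*y,np.sin(a)*x+np.cos(a)*y]
for n,p in dict(L1=(.045,.095),L2=(.045,0),L3=(-.045,.09),G1=(-.045,0),G2=(.045,-.095)).items(): print(n,C(*p).round(3))
p=C(.045,.095); go(p[0],p[1],.16,-7.3)
f,T=cam('wrist'); cv2.imwrite('pics/w2.png',f['img'])
E
```

```text
L1 [0.648 0.077]
L2 [ 0.636 -0.018]
L3 [0.558 0.083]
G1 [ 0.546 -0.006]
G2 [ 0.624 -0.112]
t 6.05 pos [0.4419 0.3109 0.1662] rot [ 1.342  1.123 -1.33 ] F [-0.6 -0.5 -1.4] w 0.053
tilt [ 0.004  0.005 -1.   ] yaw -9.9
total wx -0.046  then shift cm x 0.62 y 23.39 z 20.64  (norm 31.2)
```

View pics/w2.png

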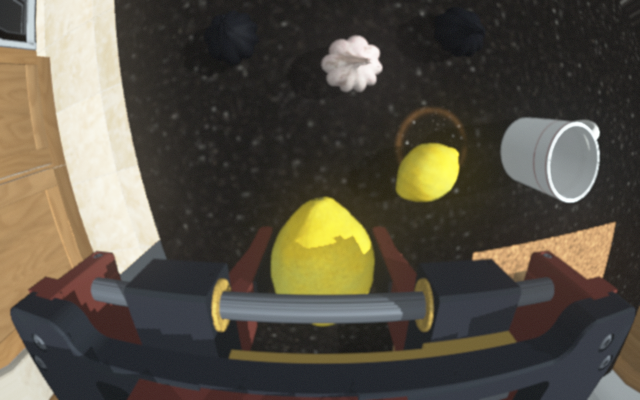

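Request:
drive_tool --moves '[[[-0.046,0,0,0,0,0,-0.6],[0,0,0,0,2.9,2.6,-0.6],[0,0,0,0,2.9,2.6,-0.6],[0,0,0,0,2.9,2.6,-0.6],[0,0,0,0,2.9,2.6,-0.6],[0,0,0,0,2.9,2.6,-0.6],[0,0,0,0,2.9,2.6,-0.6],[0,0,0,0,2.9,2.6,-0.6],[0,0,0,0,3.0,2.4,-0.6],[0,0,0,0,0,0,-0.6],[0,0,0,0,0,0,-0.6]]]'

```text
time: 7.2
tool_pos: [0.6442, 0.0746, 0.1601]
eef_rot: [1.301, 1.147, -1.307]
ft_force: [-1.1, 0.5, -1.4]
grip_width: 0.053
```

```bash
python3 - <<'E'
from h import *
go(.648,.077,.026,-7.3)
f,T=cam('wrist'); cv2.imwrite('pics/w3.png',f['img'])
E
```

```text
t 7.2 pos [0.6442 0.0746 0.1601] rot [ 1.301  1.147 -1.307] F [-1.1  0.5 -1.4] w 0.053
tilt [-0.003 -0.001 -1.   ] yaw -7.4
total wx -0.002  then shift cm x 13.41 y 0.35 z -0.28  (norm 13.4)
```

View pics/w3.png

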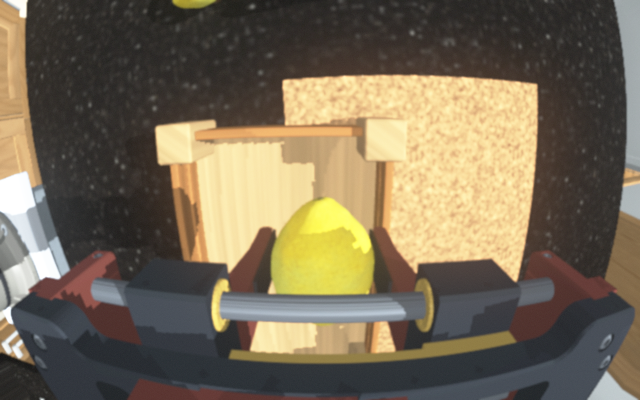

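Request:
drive_tool --moves '[[[0,0,0,4,0,0,-0.6],[0,0,0,4,0,0,-0.6],[0,0,0,3,0,0,-0.6],[0,0,0,1.5,0,0,-0.6],[0,0,0,0.8,0,0,-0.6],[0,0,0,0,0,0,-0.6],[0,0,0,0,0,0,0.5],[0,0,0,0,0,0,0.5],[0,0,0,0,0,0,0.5]]]'

```text
time: 8.15
tool_pos: [0.6461, 0.076, 0.0303]
eef_rot: [1.304, 1.145, -1.3]
ft_force: [0.1, 0.3, 0.2]
grip_width: 0.0657
```

Request:
drive_tool --moves '[[[0,0,0,-2,0,0,0.5],[0,0,0,-4,0,0,0.5],[0,0,0,-4,0,0,0.5],[0,0,0,-3.5,0,0,1],[0,0,0,0,0,0,1],[0,0,0,0,0,0,1]]]'

```text
time: 8.75
tool_pos: [0.6458, 0.076, 0.1653]
eef_rot: [1.304, 1.146, -1.3]
ft_force: [-0.5, 0.2, -0.1]
grip_width: 0.086
```

```bash
python3 - <<'E'
from h import *
go(.551,.309,.16,-70)
f,T=cam('wrist'); cv2.imwrite('pics/w4.png',f['img'])
E
```

```text
t 8.75 pos [0.6458 0.076  0.1653] rot [ 1.304  1.146 -1.3  ] F [-0.5  0.2 -0.1] w 0.086
tilt [ 0.003  0.001 -1.   ] yaw -7.3
total wx 1.095  then shift cm x 0.53 y -25.14 z 0.94  (norm 25.2)
```

View pics/w4.png

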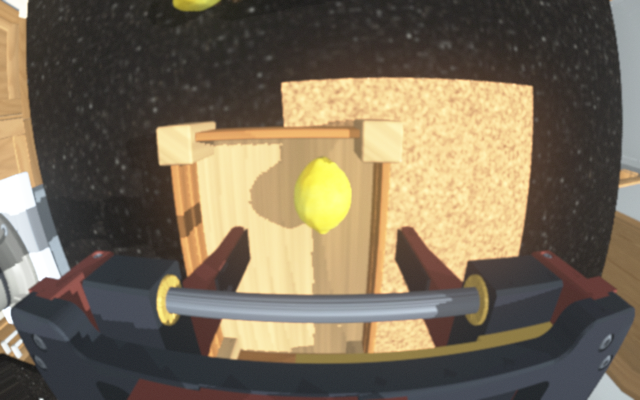

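Request:
drive_tool --moves '[[[0.144,0,0,0,0,0,1],[0.144,0,0,0,0,0,1],[0.144,0,0,0,0,0,1],[0.144,0,0,0,0,0,1],[0.144,0,0,0,0,0,1],[0.144,0,0,0,0,0,1],[0.144,0,0,0,0,0,1],[0,0,0,0,-4,0,1],[0,0,0,0,-5,0,1],[0,0,0,0,-5,0,1],[0,0,0,0,-4,0,1],[0,0,0,0,0,0,1]]]'

```text
time: 10.0
tool_pos: [0.5651, 0.2465, 0.1615]
eef_rot: [1.97, 0.45, -1.979]
ft_force: [0.3, -0.4, 0.2]
grip_width: 0.0876
```

```bash
python3 - <<'E'
from h import *
go(.551,.309,.16,-65)
f,T=cam('wrist'); cv2.imwrite('pics/w5.png',f['img']); lemons(f,T)
E
```

```text
t 10.0 pos [0.5651 0.2465 0.1615] rot [ 1.97   0.45  -1.979] F [ 0.3 -0.4  0.2] w 0.0876
tilt [-0.005  0.001 -1.   ] yaw -64.4
total wx 0.010  then shift cm x 0.15 y -6.26 z -1.37  (norm 6.4)
  yellow px [265. 167.] 4715 [0.559 0.307] long deg 5.0 size [0.069 0.09 ]
  yellow px [502. 194.] 2395 [0.645 0.065] long deg 88.0 size [0.059 0.084]
  yellow px [163. 299.] 531 [0.345 0.367] long deg 5.0 size [0.032 0.111]
  yellow px [487. 296.] 108 [ 0.529 -0.001] long deg 50.0 size [0.011 0.041]
  yellow px [483. 316.] 158 [ 0.5   -0.019] long deg 6.0 size [0.021 0.032]
  yellow px [429. 348.] 2626 [0.427 0.012] long deg 117.0 size [0.027 0.441]
```

View pics/w5.png

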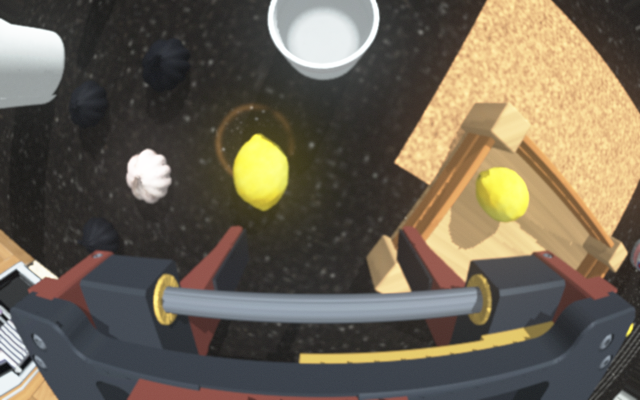

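Request:
drive_tool --moves '[[[0,0,0,0,-3.1,-0.7,1],[0,0,0,0,-3.1,-0.7,1],[0,0,0,0,0,0,1],[0,0,0,0,0,0,1]]]'

```text
time: 10.45
tool_pos: [0.5558, 0.2999, 0.163]
eef_rot: [1.979, 0.436, -1.981]
ft_force: [-0.5, 0.2, -0.1]
grip_width: 0.0879
```

```bash
sed -i 's/(22,110,60)/(25,150,70)/' h.py; python3 - <<'E'
from h import *
f,T=cam('wrist'); cv2.imwrite('pics/w6.png',f['img']); lemons(f,T)
go(.551,.309,.012,-65)
E
```

```text
yellow px [305. 191.] 1724 [0.544 0.314] long deg 36.0 size [0.047 0.087]
  yellow px [527. 201.] 966 [0.643 0.076] long deg 73.0 size [0.041 0.063]
  yellow px [549. 220.] 83 [0.64  0.025] long deg 158.0 size [0.01  0.026]
  yellow px [633. 328.] 88 [ 0.562 -0.458] long deg 75.0 size [0.032 0.067]
t 10.5 pos [0.5562 0.2988 0.1633] rot [ 1.98   0.434 -1.982] F [-1.  -0.2 -0.1] w 0.0875
tilt [-0.    -0.002 -1.   ] yaw -65.2
total wx -0.003  then shift cm x 15.13 y -1.14 z 0.04  (norm 15.2)
```

View pics/w6.png

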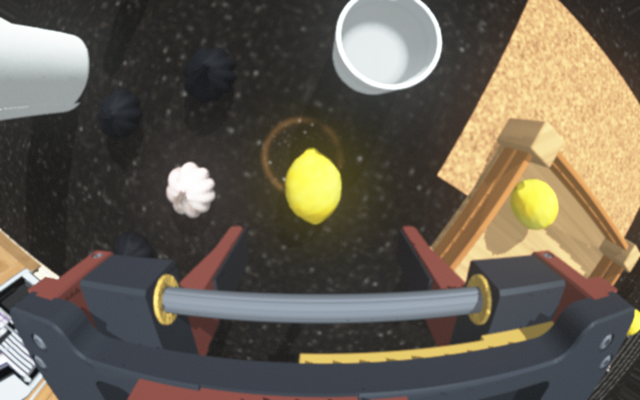

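```bash
sed -i 's/(25,150,70)/(22,120,80)/' h.py; python3 - <<'E'
from h import *
f,T=cam('wrist'); lemons(f,T,lo=800)
p=ray(f,T,313.5,187,.03); print(p)
go(p[0],p[1],.012,-65)
E
```

```text
yellow px [312. 186.] 3393 [0.553 0.309] long deg 25.0 size [0.058 0.077]
  yellow px [533. 203.] 1942 [0.646 0.063] long deg 90.0 size [0.058 0.089]
  yellow px [429. 348.] 2376 [0.415 0.063] long deg 116.0 size [0.025 0.447]
[0.55271605 0.30722063 0.03      ]
t 10.55 pos [0.5563 0.2985 0.1636] rot [ 1.981  0.434 -1.982] F [-1.  -0.2  0.2] w 0.0878
tilt [-0.    -0.002 -1.   ] yaw -65.2
total wx -0.004  then shift cm x 15.16 y -0.94 z -0.04  (norm 15.2)
```

Request:
drive_tool --moves '[[[0,0,0,2,-0.5,0,1],[0,0,0,3,-0.5,0,1],[0,0,0,3,0,0,1],[0,0,0,3,0,0,1],[0,0,0,2.7,0,0,1],[0,0,0,1.4,0,0,1],[0,0,0,0,0,0,0.5],[0,0,0,0,0,0,-0.6],[0,0,0,0,0,0,-0.6],[0,0,0,0,0,0,-0.6],[0,0,0,0,0,0,-0.6],[0,0,0,0,0,0,-0.6]]]'

```text
time: 11.75
tool_pos: [0.5523, 0.3104, 0.0141]
eef_rot: [1.982, 0.439, -1.979]
ft_force: [-0.4, -1.0, 6.8]
grip_width: 0.0538
```

Request:
drive_tool --moves '[[[0,0,0,-1.5,0,0,-0.6],[0,0,0,-3,0,0,-0.6],[0,0,0,-4,0,0,-0.6],[0,0,0,-4,0,0,-0.6],[0,0,0,-2.5,0,0,-0.6],[-0.145,0,0,0,0,0,-0.6],[-0.145,0,0,0,0,0,-0.6],[-0.145,0,0,0,0,0,-0.6],[-0.145,0,0,0,0,0,-0.6],[-0.145,0,0,0,0,0,-0.6],[-0.145,0,0,0,0,0,-0.6],[-0.14,0,0,0,0,0,-0.6]]]'

```text
time: 12.95
tool_pos: [0.5513, 0.31, 0.1637]
eef_rot: [1.296, 1.15, -1.297]
ft_force: [0.7, 0.1, -0.7]
grip_width: 0.054
```

```bash
python3 - <<'E'
from h import *
go(.634,-.02,.16,-7.3)
E
```

```text
t 12.95 pos [0.5513 0.31   0.1637] rot [ 1.296  1.15  -1.297] F [ 0.7  0.1 -0.7] w 0.054
tilt [ 0. -0. -1.] yaw -6.8
total wx 0.008  then shift cm x 0.37 y 12.40 z 31.68  (norm 34.0)
```

Request:
drive_tool --moves '[[[0,0,0,0,1.5,4,-0.6],[0,0,0,0,1.5,4,-0.6],[0,0,0,0,1.5,4,-0.6],[0,0,0,0,1.5,4,-0.6],[0,0,0,0,1.5,4,-0.6],[0,0,0,0,1.5,4,-0.6],[0,0,0,0,1.5,4,-0.6],[0,0,0,0,1.7,3.6,-0.6],[0,0,0,0,0,0,-0.6],[0,0,0,0,0,0,-0.6]]]'

```text
time: 13.95
tool_pos: [0.6329, -0.0198, 0.1635]
eef_rot: [1.303, 1.146, -1.303]
ft_force: [0.1, 0.7, -0.9]
grip_width: 0.0535
```

```bash
python3 - <<'E'
from h import *
go(.634,-.02,.03,-7.3)
f,T=cam('wrist'); cv2.imwrite('pics/w7.png',f['img'])
E
```

```text
t 13.95 pos [ 0.6329 -0.0198  0.1635] rot [ 1.303  1.146 -1.303] F [ 0.1  0.7 -0.9] w 0.0535
tilt [ 0. -0. -1.] yaw -7.3
total wx -0.000  then shift cm x 13.35 y 0.11 z 0.01  (norm 13.4)
```

View pics/w7.png

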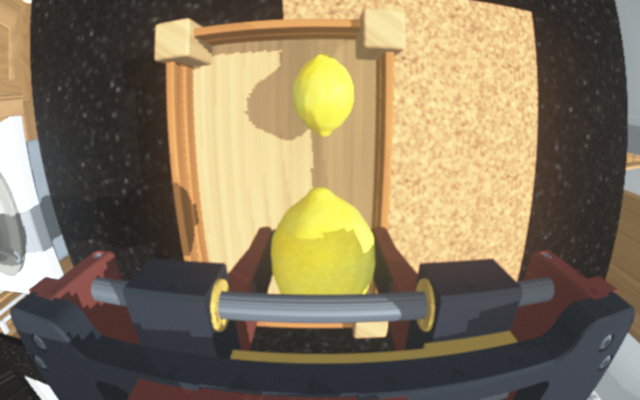

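Request:
drive_tool --moves '[[[0,0,0,4,0,0,-0.6],[0,0,0,4,0,0,-0.6],[0,0,0,3,0,0,-0.6],[0,0,0,1.5,0,0,-0.6],[0,0,0,0.8,0,0,-0.6],[0,0,0,0,0,0,-0.6],[0,0,0,0,0,0,0.5],[0,0,0,0,0,0,0.5],[0,0,0,0,0,0,0.5]]]'

```text
time: 14.9
tool_pos: [0.6341, -0.0186, 0.0313]
eef_rot: [1.302, 1.146, -1.299]
ft_force: [0.3, 0.2, 0.4]
grip_width: 0.066
```

Request:
drive_tool --moves '[[[0,0,0,-2,0,0,0.5],[0,0,0,-4,0,0,0.5],[0,0,0,-4,0,0,0.5],[0,0,0,-3.5,0,0,1],[0,0,0,0,0,0,1]]]'

```text
time: 15.4
tool_pos: [0.6366, -0.0192, 0.171]
eef_rot: [1.307, 1.141, -1.293]
ft_force: [1.0, -0.5, 0.2]
grip_width: 0.0782
```

```bash
python3 - <<'E'
from h import *
go(.489,.423,.16)
f,T=cam('wrist'); cv2.imwrite('pics/w8.png',f['img'])
f,T=cam('top'); spots(f,T,['garlic0_c'],.3); lemons(f,T)
E
```

```text
t 15.4 pos [ 0.6366 -0.0192  0.171 ] rot [ 1.307  1.141 -1.293] F [ 1.  -0.5  0.2] w 0.0782
tilt [ 0.01   0.001 -1.   ] yaw -7.2
total wx 0.000  then shift cm x 1.10 y -20.19 z -42.02  (norm 46.6)
garlic0_c 0.71 [0.377 0.476 0.036] px (192, 256)
garlic0_c 0.7 [0.61  0.447 0.035] px (205, 182)
garlic0_c 0.63 [0.49  0.422 0.035] px (211, 220)
garlic0_c 0.62 [0.531 0.538 0.038] px (175, 207)
  yellow px [321. 172.] 204 [0.65  0.077] long deg 136.0 size [0.049 0.058]
  yellow px [478. 196.] 373 [ 0.572 -0.423] long deg 119.0 size [0.06  0.082]
  yellow px [446. 239.] 386 [ 0.437 -0.316] long deg 23.0 size [0.061 0.08 ]
```

View pics/w8.png

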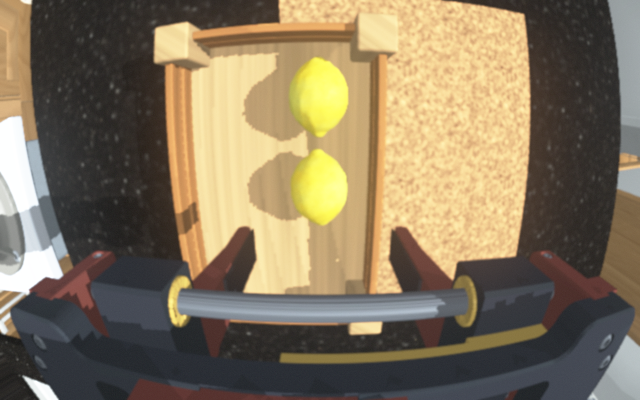

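Request:
drive_tool --moves '[[[0,0,0,0,-2,-4.2,1],[0,0,0,0,-2,-4.2,1],[0,0,0,0,-2,-4.2,1],[0,0,0,0,-2,-4.2,1],[0,0,0,0,-2,-4.2,1],[0,0,0,0,-2,-4.2,1],[0,0,0,0,-2,-4.2,1],[0,0,0,0,-2,-4.2,1],[0,0,0,0,-2,-4.2,1],[0,0,0,0,-2,-4.2,1],[0,0,0,0,0,0,1],[0,0,0,0,0,0,1]]]'

```text
time: 16.75
tool_pos: [0.4855, 0.4237, 0.1631]
eef_rot: [1.296, 1.149, -1.301]
ft_force: [-0.2, -0.0, -0.7]
grip_width: 0.0885
```

```bash
python3 - <<'E'
from h import *
f,T=cam('wrist'); cv2.imwrite('pics/w9.png',f['img']); spots(f,T,['garlic0_c'],.3)
go(.489,.423,.012,-7.3)
E
```

```text
garlic0_c 0.97 [0.39  0.48  0.034] px (219, 145)
garlic0_c 0.92 [0.603 0.451 0.034] px (438, 149)
garlic0_c 0.89 [0.535 0.539 0.039] px (361, 62)
garlic0_c 0.72 [0.491 0.435 0.04 ] px (326, 178)
t 16.85 pos [0.4875 0.4211 0.164 ] rot [ 1.3    1.145 -1.304] F [ 0.1 -1.1  0. ] w 0.0875
tilt [-0.001 -0.002 -1.   ] yaw -7.3
total wx 0.000  then shift cm x 15.20 y 0.13 z -0.21  (norm 15.2)
```

View pics/w9.png

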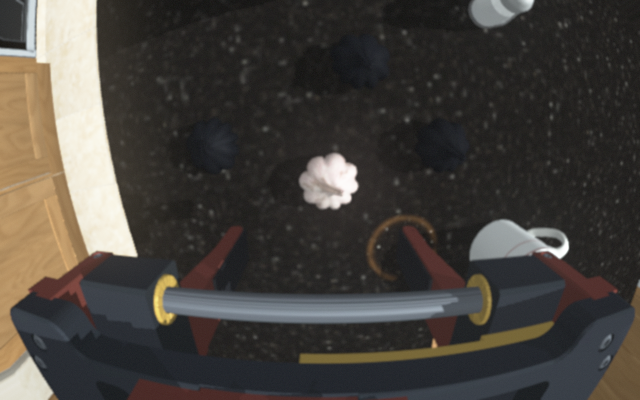

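```bash
python3 - <<'E'
from h import *
f,T=cam('wrist'); 
im=f['img']; m=(im.min(2)>110).astype(np.uint8); m[:,:260]=0;m[:,400:]=0;m[:130]=0;m[230:]=0
ys,xs=np.where(m); print(xs.mean(),ys.mean(),xs.min(),xs.max(),ys.min(),ys.max())
p=ray(f,T,xs.mean(),ys.mean(),.03); print(p)
go(p[0],p[1],.012,-7.3)
E
```

```text
327.00125104253544 178.71476230191826 297 355 151 206
[0.49273999 0.42967808 0.03      ]
t 16.9 pos [0.4878 0.4208 0.1643] rot [ 1.301  1.145 -1.304] F [ 0.7 -0.2 -0.5] w 0.0879
tilt [-0.    -0.002 -1.   ] yaw -7.3
total wx -0.000  then shift cm x 15.23 y 0.38 z -0.94  (norm 15.3)
```

Request:
drive_tool --moves '[[[0,0,0,2,0.2,-0.4,1],[0,0,0,3,0.1,-0.3,1],[0,0,0,3,0,0,1],[0,0,0,3,0,0,1],[0,0,0,2.7,0,0,1],[0,0,0,1.5,0,0,1],[0,0,0,0,0,0,0.5],[0,0,0,0,0,0,-0.6],[0,0,0,0,0,0,-0.6],[0,0,0,0,0,0,-0.6],[0,0,0,0,0,0,-0.6],[0,0,0,0,0,0,-0.6]]]' --force 12

```text
time: 18.1
tool_pos: [0.4917, 0.4303, 0.0142]
eef_rot: [1.303, 1.148, -1.299]
ft_force: [-0.0, 0.0, 6.5]
grip_width: 0.0559
```

Request:
drive_tool --moves '[[[0,0,0,-1.5,0,0,-0.6],[0,0,0,-3,0,0,-0.6],[0,0,0,-4,0,0,-0.6],[0,0,0,-4,0,0,-0.6],[0,0,0,-2.5,0,0,-0.6],[0,0,0,0,0,0,-0.6]]]'

```text
time: 18.7
tool_pos: [0.493, 0.4311, 0.1681]
eef_rot: [1.308, 1.148, -1.295]
ft_force: [-0.3, 0.4, -0.6]
grip_width: 0.0556
```

```bash
python3 - <<'E'
from h import *
go(.622,-.113,.16,-7.3)
E
```

```text
t 18.7 pos [0.493  0.4311 0.1681] rot [ 1.308  1.148 -1.295] F [-0.3  0.4 -0.6] w 0.0556
tilt [ 0.005  0.006 -1.   ] yaw -7.2
total wx 0.002  then shift cm x 0.81 y 19.71 z 52.33  (norm 55.9)
```

Request:
drive_tool --moves '[[[0,0,0,0,1.64,4.36,-0.6],[0,0,0,0,1.64,4.36,-0.6],[0,0,0,0,1.64,4.36,-0.6],[0,0,0,0,1.64,4.36,-0.6],[0,0,0,0,1.64,4.36,-0.6],[0,0,0,0,1.64,4.36,-0.6],[0,0,0,0,1.64,4.36,-0.6],[0,0,0,0,1.64,4.36,-0.6],[0,0,0,0,1.64,4.36,-0.6],[0,0,0,0,1.64,4.36,-0.6],[0,0,0,0,1.64,4.36,-0.6],[0,0,0,0,1.64,4.36,-0.6]]]'

```text
time: 19.9
tool_pos: [0.6204, -0.1154, 0.1623]
eef_rot: [1.3, 1.149, -1.301]
ft_force: [1.2, 0.6, 0.1]
grip_width: 0.0556
```

Request:
drive_tool --moves '[[[0,0,0,0,0,0,-0.6],[0,0,0,0,0,0,-0.6]]]'

```text
time: 20.1
tool_pos: [0.6201, -0.1154, 0.1623]
eef_rot: [1.302, 1.147, -1.304]
ft_force: [-0.4, 1.0, -0.2]
grip_width: 0.0552
```

```bash
python3 - <<'E'
from h import *
go(.622,-.113,.03,-7.3)
f,T=cam('wrist'); cv2.imwrite('pics/w10.png',f['img'])
E
```

```text
t 20.1 pos [ 0.6201 -0.1154  0.1623] rot [ 1.302  1.147 -1.304] F [-0.4  1.  -0.2] w 0.0552
tilt [-0.002 -0.    -1.   ] yaw -7.3
total wx -0.001  then shift cm x 13.23 y 0.16 z -0.27  (norm 13.2)
```

View pics/w10.png

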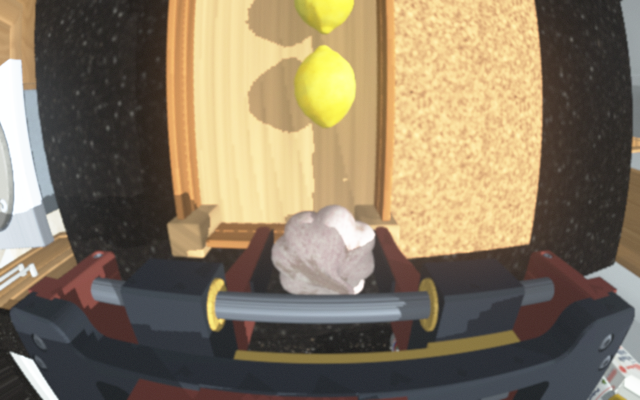

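Request:
drive_tool --moves '[[[0,0,0,4,0,-0.5,-0.6],[0,0,0,4,0,0,-0.6],[0,0,0,3,0,0,-0.6],[0,0,0,1.5,0,0,-0.6],[0,0,0,0.8,0,0,-0.6],[0,0,0,0,0,0,-0.6],[0,0,0,0,0,0,0.5],[0,0,0,0,0,0,0.5],[0,0,0,0,0,0,0.5]]]'

```text
time: 21.05
tool_pos: [0.6224, -0.1091, 0.0312]
eef_rot: [1.302, 1.146, -1.299]
ft_force: [0.2, -0.2, -0.0]
grip_width: 0.0657
```

Request:
drive_tool --moves '[[[0,0,0,-2,0,0,0.5],[0,0,0,-4,0,0,0.5],[0,0,0,-4,0,0,0.5],[0,0,0,-3.5,0,0,1],[0,0,0,0,0,0,1]]]'

```text
time: 21.55
tool_pos: [0.6249, -0.1102, 0.1709]
eef_rot: [1.306, 1.14, -1.294]
ft_force: [-0.2, 0.0, -0.5]
grip_width: 0.079
```

```bash
python3 - <<'E'
from h import *
go(.437,-.316,.16,-67)
f,T=cam('wrist'); cv2.imwrite('pics/w11.png',f['img'])
E
```

```text
t 21.55 pos [ 0.6249 -0.1102  0.1709] rot [ 1.306  1.14  -1.294] F [-0.2  0.  -0.5] w 0.079
tilt [ 0.01 -0.   -1.  ] yaw -7.2
total wx 1.044  then shift cm x 1.09 y 11.60 z 25.33  (norm 27.9)
```

View pics/w11.png

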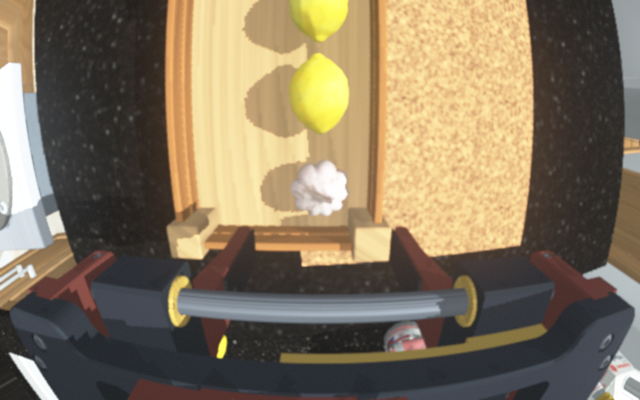

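Request:
drive_tool --moves '[[[0.149,0,0,0,0,0,1],[0.149,0,0,0,0,0,1],[0.149,0,0,0,0,0,1],[0.149,0,0,0,0,0,1],[0.149,0,0,0,0,0,1],[0.149,0,0,0,0,0,1],[0.15,0,0,0,0,0,1],[0,0,0,0,2,4.3,1],[0,0,0,0,2,4.3,1],[0,0,0,0,2,4.3,1],[0,0,0,0,2,4.3,1],[0,0,0,0,2,4.3,1]]]'

```text
time: 22.8
tool_pos: [0.4608, -0.2858, 0.1641]
eef_rot: [2.0, 0.409, -2.002]
ft_force: [0.3, -0.8, -0.2]
grip_width: 0.0877
```

Request:
drive_tool --moves '[[[0,0,0,0.8,1.6,3.8,1],[0,0,0,0,0,0,1],[0,0,0,0,0,0,1]]]'

```text
time: 23.1
tool_pos: [0.4329, -0.315, 0.1563]
eef_rot: [2.002, 0.406, -2.003]
ft_force: [0.3, 0.4, 0.5]
grip_width: 0.088
```

```bash
python3 - <<'E'
from h import *
go(.437,-.314,.015,-67)
f,T=cam('wrist'); cv2.imwrite('pics/w12.png',f['img']); lemons(f,T,lo=400)
E
```

```text
t 23.1 pos [ 0.4329 -0.315   0.1563] rot [ 2.002  0.406 -2.003] F [0.3 0.4 0.5] w 0.088
tilt [-0.001  0.001 -1.   ] yaw -67.1
total wx -0.002  then shift cm x 14.13 y 0.07 z -0.41  (norm 14.1)
  yellow px [473. 106.] 2987 [ 0.571 -0.419] long deg 117.0 size [0.057 0.08 ]
  yellow px [322. 185.] 3609 [ 0.436 -0.313] long deg 24.0 size [0.057 0.077]
  yellow px [482. 300.] 437 [ 0.38  -0.554] long deg 42.0 size [0.03  0.101]
  yellow px [429. 348.] 2486 [ 0.289 -0.537] long deg 114.0 size [0.025 0.431]
```

View pics/w12.png

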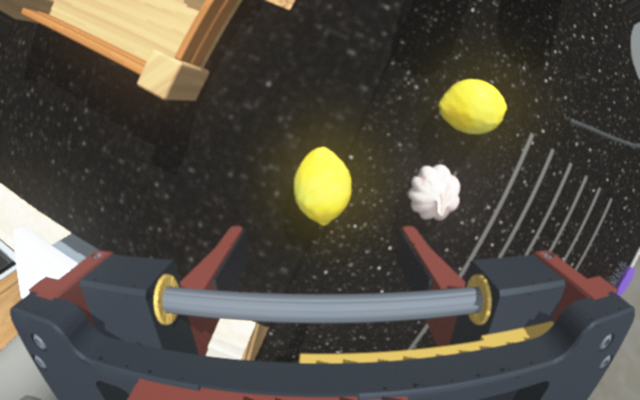

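Request:
drive_tool --moves '[[[0,0,0,2,0,-0.2,1],[0,0,0,3,0,-0.2,1],[0,0,0,3,0,0,1],[0,0,0,3,0,0,1],[0,0,0,2,0,0,1],[0,0,0,1.2,0,0,1],[0,0,0,0,0,0,0.5],[0,0,0,0,0,0,-0.6],[0,0,0,0,0,0,-0.6],[0,0,0,0,0,0,-0.6],[0,0,0,0,0,0,-0.6],[0,0,0,0,0,0,-0.6]]]' --force 15

```text
time: 24.35
tool_pos: [0.4383, -0.3132, 0.0157]
eef_rot: [2.002, 0.407, -1.999]
ft_force: [0.5, 1.6, 6.0]
grip_width: 0.0538
```

Request:
drive_tool --moves '[[[0,0,0,-1.5,0,0,-0.6],[0,0,0,-3,0,0,-0.6],[0,0,0,-4,0,0,-0.6],[0,0,0,-4,0,0,-0.6],[0,0,0,-2.5,0,0,-0.6],[-0.149,0,0,0,0,0,-0.6],[-0.149,0,0,0,0,0,-0.6],[-0.149,0,0,0,0,0,-0.6],[-0.149,0,0,0,0,0,-0.6],[-0.149,0,0,0,0,0,-0.6],[-0.149,0,0,0,0,0,-0.6],[-0.149,0,0,0,0,0,-0.6]]]'

```text
time: 25.55
tool_pos: [0.4372, -0.3134, 0.1657]
eef_rot: [1.297, 1.149, -1.298]
ft_force: [0.0, 0.2, -1.4]
grip_width: 0.0537
```

```bash
python3 - <<'E'
from h import *
go(.557,.07,.16,-7.3)
f,T=cam('wrist'); cv2.imwrite('pics/w13.png',f['img'])
E
```

```text
t 25.55 pos [ 0.4372 -0.3134  0.1657] rot [ 1.297  1.149 -1.298] F [ 0.   0.2 -1.4] w 0.0537
tilt [ 0. -0. -1.] yaw -6.9
total wx 0.007  then shift cm x 0.57 y 7.01 z -39.55  (norm 40.2)
```

View pics/w13.png

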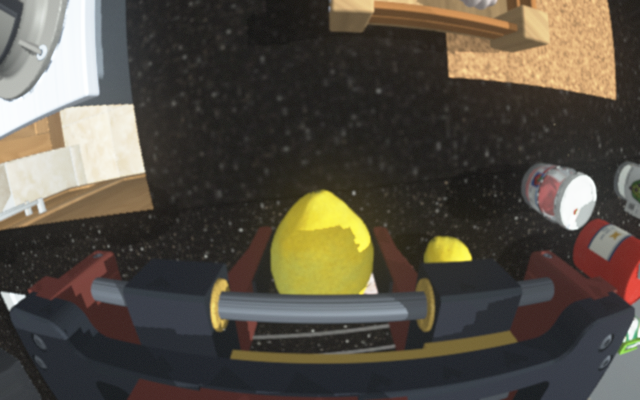

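Request:
drive_tool --moves '[[[0.007,0,0,0,0,0,-0.6],[0,0,0,0,0.74,-3.89,-0.6],[0,0,0,0,0.74,-3.89,-0.6],[0,0,0,0,0.74,-3.89,-0.6],[0,0,0,0,0.74,-3.89,-0.6],[0,0,0,0,0.74,-3.89,-0.6],[0,0,0,0,0.74,-3.89,-0.6],[0,0,0,0,0.74,-3.89,-0.6],[0,0,0,0,0.74,-3.89,-0.6],[0,0,0,0,0.74,-3.89,-0.6],[0,0,0,0,0.74,-3.89,-0.6],[0,0,0,0,0,0,-0.6]]]'

```text
time: 26.8
tool_pos: [0.5639, 0.0696, 0.1649]
eef_rot: [1.305, 1.147, -1.302]
ft_force: [-0.3, -0.3, -1.1]
grip_width: 0.0539
```

```bash
python3 - <<'E'
from h import *
f,T=cam('wrist'); cv2.imwrite('pics/w14.png',f['img'])
go(.560,.063,.03,-7.3)
E
```

```text
t 26.85 pos [0.5631 0.0659 0.1648] rot [ 1.305  1.144 -1.305] F [-0.5 -0.2 -0.6] w 0.0542
tilt [-0.  0. -1.] yaw -7.5
total wx -0.004  then shift cm x 13.48 y -0.27 z 0.32  (norm 13.5)
```

View pics/w14.png

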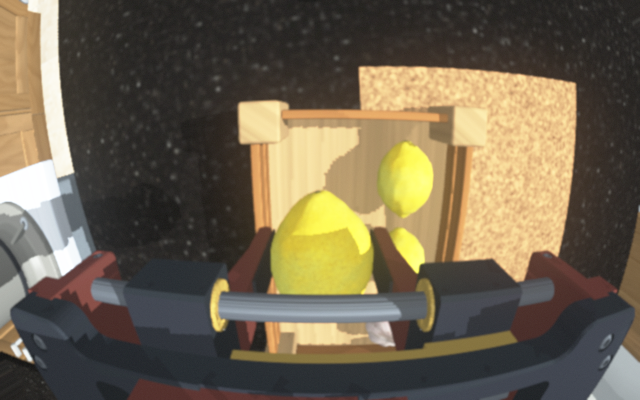

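Clear on both sides; lower with a −2 mm y trim.

Request:
drive_tool --moves '[[[0,0,0,4,-0.2,0.2,-0.6],[0,0,0,4,0,0,-0.6],[0,0,0,3,0,0,-0.6],[0,0,0,1.5,0,0,-0.6],[0,0,0,0.9,0,0,-0.6],[0,0,0,0,0,0,-0.6],[0,0,0,0,0,0,0.42],[0,0,0,0,0,0,0.42],[0,0,0,0,0,0,0.42]]]'

```text
time: 27.75
tool_pos: [0.5614, 0.0611, 0.0321]
eef_rot: [1.308, 1.142, -1.305]
ft_force: [-0.2, 0.0, 1.2]
grip_width: 0.0625
```

Request:
drive_tool --moves '[[[0,0,0,-2,0,0,0.42],[0,0,0,-4,0,0,0.42],[0,0,0,-4,0,0,0.42],[0,0,0,-3.5,0,0,1],[0,0,0,0,0,0,1]]]'

```text
time: 28.25
tool_pos: [0.5638, 0.061, 0.1713]
eef_rot: [1.314, 1.139, -1.298]
ft_force: [0.3, -0.4, -0.0]
grip_width: 0.0749
```

```bash
python3 - <<'E'
from h import *
f,T=cam('wrist'); cv2.imwrite('pics/w15.png',f['img'])
f,T=cam('top'); cv2.imwrite('pics/t2.png',f['img'])
spots(f,T,['garlic0_c'],.3)
go(.471,-.424,.16,-7.3)
E
```

```text
garlic0_c 0.77 [0.374 0.473 0.036] px (193, 257)
garlic0_c 0.74 [ 0.62  -0.111  0.045] px (380, 180)
garlic0_c 0.56 [0.533 0.537 0.034] px (176, 206)
garlic0_c 0.47 [0.61  0.443 0.036] px (206, 182)
t 28.4 pos [0.5601 0.0611 0.1658] rot [ 1.307  1.144 -1.306] F [ 0.2  0.1 -0.2] w 0.0861
tilt [-0.  0. -1.] yaw -7.6
total wx -0.005  then shift cm x 0.58 y -2.67 z 49.25  (norm 49.3)
```

View pics/w15.png

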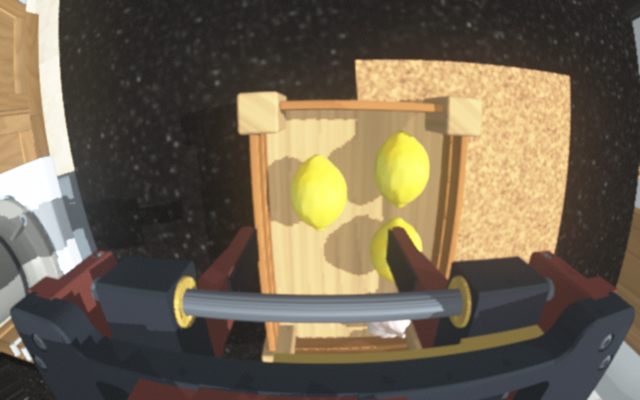

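Request:
drive_tool --moves '[[[0.149,0,0,0,0,0,1],[0.149,0,0,0,0,0,1],[0.149,0,0,0,0,0,1],[0.149,0,0,0,0,0,1],[0.149,0,0,0,0,0,1],[0.149,0,0,0,0,0,1],[0.149,0,0,0,0,0,1],[0,0,0,0,0,0,1]]]'

```text
time: 29.2
tool_pos: [0.5594, 0.0608, 0.1643]
eef_rot: [2.002, 0.398, -2.008]
ft_force: [0.5, -0.1, 0.3]
grip_width: 0.0878
```

```bash
python3 - <<'E'
from h import *
go(.471,-.424,.16)
E
```

```text
t 29.2 pos [0.5594 0.0608 0.1643] rot [ 2.002  0.398 -2.008] F [ 0.5 -0.1  0.3] w 0.0878
tilt [-0.003 -0.002 -1.   ] yaw -67.5
total wx 0.000  then shift cm x 0.43 y 41.38 z 26.75  (norm 49.3)
```

View pics/t2.png

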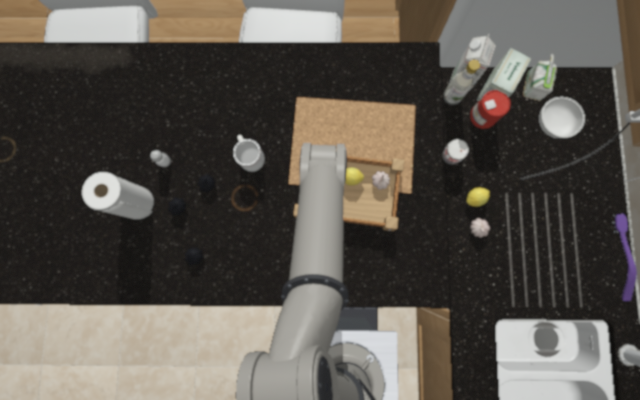

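Request:
drive_tool --moves '[[[0,0,0,0,3.76,2.43,1],[0,0,0,0,3.76,2.43,1],[0,0,0,0,3.76,2.43,1],[0,0,0,0,3.76,2.43,1],[0,0,0,0,3.76,2.43,1],[0,0,0,0,3.76,2.43,1],[0,0,0,0,3.76,2.43,1],[0,0,0,0,3.76,2.43,1],[0,0,0,0,3.76,2.43,1],[0,0,0,0,3.76,2.43,1],[0,0,0,0,3.76,2.43,1],[0,0,0,0,0,0,1]]]'

```text
time: 30.4
tool_pos: [0.4681, -0.4307, 0.1656]
eef_rot: [2.003, 0.392, -2.01]
ft_force: [-0.6, -0.6, -0.4]
grip_width: 0.0879
```

```bash
python3 - <<'E'
from h import *
f,T=cam('wrist'); cv2.imwrite('pics/w16.png',f['img']); spots(f,T,['garlic0_c'],.3)
go(.471,-.424,.015)
f,T=cam('top'); spots(f,T,['garlic0_c'],.3)
E
```

```text
t 30.5 pos [ 0.4714 -0.4245  0.1649] rot [ 2.004  0.402 -2.007] F [ 0.8  0.1 -0.6] w 0.0879
tilt [-0.002  0.001 -1.   ] yaw -67.4
total wx 0.000  then shift cm x 14.99 y -0.06 z 0.02  (norm 15.0)
garlic0_c 0.76 [ 0.616 -0.11   0.045] px (379, 181)
garlic0_c 0.74 [0.532 0.533 0.035] px (177, 206)
garlic0_c 0.54 [0.612 0.445 0.035] px (206, 182)
garlic0_c 0.47 [0.377 0.477 0.036] px (192, 256)
```

View pics/w16.png

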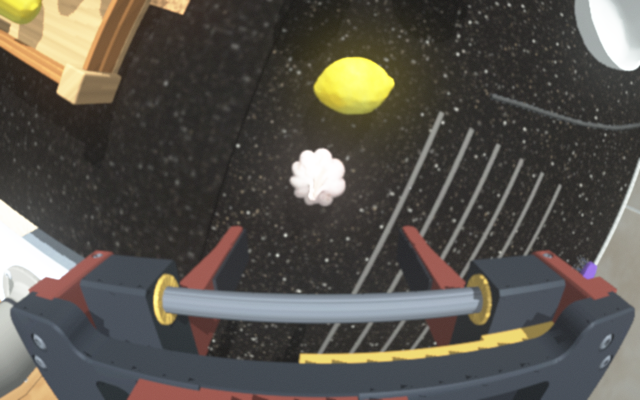

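```bash
python3 - <<'E'
from h import *
f,T=cam('wrist'); p=ray(f,T,318.5,178,.03); print(p); go(p[0],p[1],.015)
E
```

```text
[ 0.47981454 -0.41423901  0.03      ]
t 30.65 pos [ 0.4735 -0.4217  0.1652] rot [ 2.003  0.406 -2.003] F [ 1.1  0.2 -0.4] w 0.0879
tilt [-0.001  0.002 -1.   ] yaw -67.2
total wx 0.000  then shift cm x 15.02 y -0.45 z -0.87  (norm 15.1)
```

Request:
drive_tool --moves '[[[0,0,0,2,-0.2,-0.4,1],[0,0,0,3,-0.2,-0.3,1],[0,0,0,3,0,0,1],[0,0,0,3,0,0,1],[0,0,0,2.7,0,0,1],[0,0,0,1.3,0,0,1],[0,0,0,0,0,0,0.5],[0,0,0,0,0,0,-0.6],[0,0,0,0,0,0,-0.6],[0,0,0,0,0,0,-0.6],[0,0,0,0,0,0,-0.6],[0,0,0,0,0,0,-0.6]]]' --force 12

```text
time: 31.85
tool_pos: [0.4782, -0.4177, 0.0169]
eef_rot: [2.006, 0.4, -2.003]
ft_force: [0.2, 0.8, 5.2]
grip_width: 0.0508
```

Request:
drive_tool --moves '[[[0,0,0,-1.5,0,0,-0.6],[0,0,0,-3,0,0,-0.6],[0,0,0,-4,0,0,-0.6],[0,0,0,-4,0,0,-0.6],[0,0,0,-2.5,0,0,-0.6],[-0.149,0,0,0,0,0,-0.6],[-0.149,0,0,0,0,0,-0.6],[-0.149,0,0,0,0,0,-0.6],[-0.149,0,0,0,0,0,-0.6],[-0.149,0,0,0,0,0,-0.6],[-0.149,0,0,0,0,0,-0.6],[-0.149,0,0,0,0,0,-0.6]]]'

```text
time: 33.05
tool_pos: [0.4772, -0.4175, 0.1668]
eef_rot: [1.302, 1.146, -1.303]
ft_force: [0.1, 0.6, -1.0]
grip_width: 0.0508
```

```bash
python3 - <<'E'
from h import *
c=np.array([.591,-.012]); a=np.radians(-7.3); 
p=c+[np.cos(a)*-.04-np.sin(a)*-.05,np.sin(a)*-.04+np.cos(a)*-.05]; print(p)
go(p[0],p[1],.16,-7.3)
E
```

```text
[ 0.54497099 -0.05651214]
t 33.05 pos [ 0.4772 -0.4175  0.1668] rot [ 1.302  1.146 -1.303] F [ 0.1  0.6 -1. ] w 0.0508
tilt [-0. -0. -1.] yaw -7.3
total wx -0.000  then shift cm x 0.68 y 2.13 z -36.67  (norm 36.7)
```

Request:
drive_tool --moves '[[[0,0,0,0,0.21,-3.67,-0.6],[0,0,0,0,0.21,-3.67,-0.6],[0,0,0,0,0.21,-3.67,-0.6],[0,0,0,0,0.21,-3.67,-0.6],[0,0,0,0,0.21,-3.67,-0.6],[0,0,0,0,0.21,-3.67,-0.6],[0,0,0,0,0.21,-3.67,-0.6],[0,0,0,0,0.21,-3.67,-0.6],[0,0,0,0,0.21,-3.67,-0.6],[0,0,0,0,0.21,-3.67,-0.6],[0,0,0,0,0,0,-0.6],[0,0,0,0,0,0,-0.6]]]'

```text
time: 34.25
tool_pos: [0.5471, -0.0559, 0.1665]
eef_rot: [1.305, 1.144, -1.305]
ft_force: [-0.3, -1.2, -0.1]
grip_width: 0.0503
```

```bash
python3 - <<'E'
from h import *
f,T=cam('wrist'); cv2.imwrite('pics/w17.png',f['img'])
go(.545,-.0565,.03,-7.3)
E
```

```text
t 34.3 pos [ 0.547  -0.0572  0.1665] rot [ 1.307  1.142 -1.307] F [-0.6 -1.  -0.2] w 0.0508
tilt [ 0.    -0.001 -1.   ] yaw -7.6
total wx -0.006  then shift cm x 13.65 y -0.20 z -0.04  (norm 13.6)
```

View pics/w17.png

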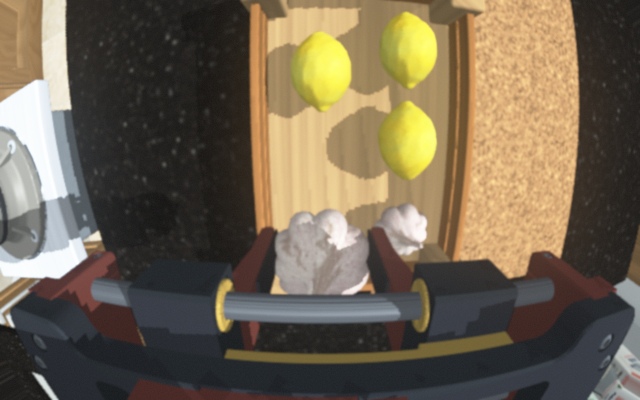

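Request:
drive_tool --moves '[[[0,0,0,4,-0.1,0,-0.6],[0,0,0,4,0,0,-0.6],[0,0,0,3,0,0,-0.6],[0,0,0,1.7,0,0,-0.6],[0,0,0,0.9,0,0,-0.6],[0,0,0,0,0,0,-0.6],[0,0,0,0,0,0,0.42],[0,0,0,0,0,0,0.42],[0,0,0,0,0,0,0.42]]]'

```text
time: 35.2
tool_pos: [0.547, -0.0563, 0.031]
eef_rot: [1.308, 1.142, -1.305]
ft_force: [0.0, -0.4, 0.7]
grip_width: 0.0622
```

Request:
drive_tool --moves '[[[0,0,0,-2,0,0,0.42],[0,0,0,-4,0,0,0.42],[0,0,0,-4,0,0,0.42],[0,0,0,-3.5,0,0,0.42],[0,0,0,0,0,0,0.42],[0,0,0,0,-4,0,-1],[0,0,0,0,-4,0,-1],[0,0,0,0,-4,0,-1],[0,0,0,0,0,0,-1]]]'

```text
time: 36.1
tool_pos: [0.4213, -0.0399, 0.1637]
eef_rot: [1.305, 1.149, -1.31]
ft_force: [-0.1, -0.8, 0.1]
grip_width: 0.0337
```

```bash
python3 - <<'E'
from h import *
st()
f,T=cam('wrist'); cv2.imwrite('pics/w18.png',f['img'])
f,T=cam('top'); cv2.imwrite('pics/t3.png',f['img']); cv2.imwrite('pics/t3c.png',cv2.resize(f['img'][90:260,240:500],None,fx=3,fy=3,interpolation=cv2.INTER_CUBIC))
spots(f,T,['garlic0_c','lemon0_c'],.3)
E
```

```text
t 36.1 pos [ 0.4213 -0.0399  0.1637] rot [ 1.305  1.149 -1.31 ] F [-0.1 -0.8  0.1] w 0.0337
garlic0_c 0.81 [0.528 0.536 0.035] px (176, 208)
garlic0_c 0.81 [0.61  0.442 0.037] px (207, 182)
garlic0_c 0.59 [0.378 0.474 0.037] px (192, 255)
garlic0_c 0.58 [ 0.616 -0.11   0.044] px (379, 181)
lemon0_c 0.64 [0.636 0.068 0.056] px (323, 174)
```

View pics/w18.png

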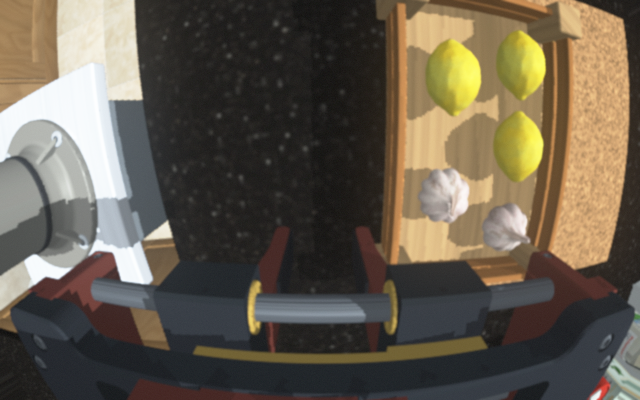

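View pics/t3c.png

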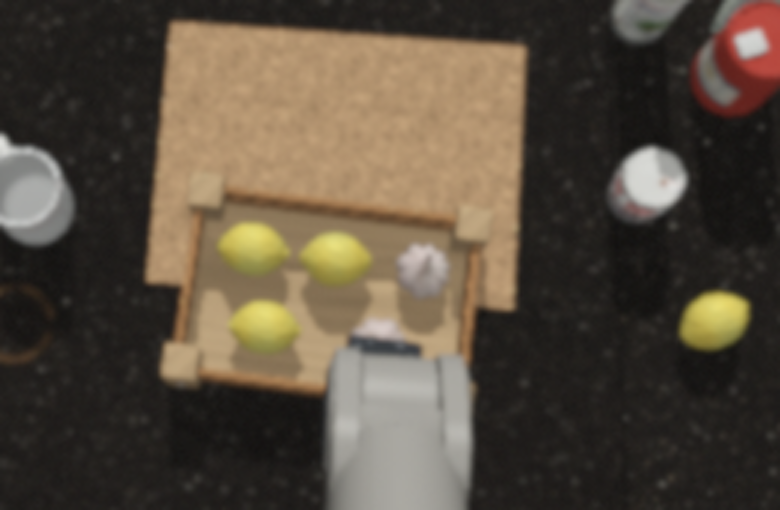

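Request:
drive_tool --moves '[[[-0.147,0,0,0,0,0,-1],[-0.147,0,0,0,0,0,-1],[-0.147,0,0,0,0,0,-1],[-0.147,0,0,0,0,0,-1],[-0.147,0,0,0,0,0,-1],[-0.147,0,0,0,0,0,-1],[-0.147,0,0,0,0,0,-1],[-0.147,0,0,0,0,0,-1],[-0.147,0,0,0,0,0,-1],[-0.147,0,0,0,0,0,-1],[-0.147,0,0,0,0,0,-1],[0,0,0,0,0,0,-1]]]'

```text
time: 37.5
tool_pos: [0.4285, -0.0406, 0.1649]
eef_rot: [0.067, 1.569, -0.068]
ft_force: [0.2, -0.3, -0.5]
grip_width: 0.0004
```

```bash
python3 - <<'E'
from h import *
go(.430,-.137,.022,85)
f,T=cam('wrist'); cv2.imwrite('pics/w19.png',f['img'])
E
```

```text
t 37.5 pos [ 0.4285 -0.0406  0.1649] rot [ 0.067  1.569 -0.068] F [ 0.2 -0.3 -0.5] w 0.0004
tilt [ 0. -0. -1.] yaw 85.1
total wx 0.001  then shift cm x 14.29 y -9.60 z 0.99  (norm 17.2)
```

View pics/w19.png

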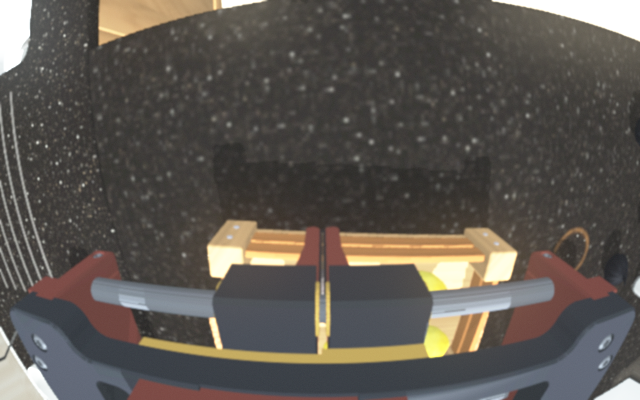

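Request:
drive_tool --moves '[[[0,0,0,0,-3.2,0,-1],[0,0,0,0,-3.2,0,-1],[0,0,0,0,-3.2,0,-1],[0,0,0,4,0,0,-1],[0,0,0,4,0,0,-1],[0,0,0,4,0,0,-1],[0,0,0,2.2,0,0,-1],[0,0,0,0,0,0,-1],[0,0,0,0,0,0,-1]]]'

```text
time: 38.45
tool_pos: [0.4193, -0.1363, 0.0231]
eef_rot: [0.07, 1.57, -0.07]
ft_force: [-0.4, -0.1, -0.1]
grip_width: 0.0005
```

```bash
python3 - <<'E'
from h import *
go(.454,-.139,.022,85)
f,T=cam('wrist'); cv2.imwrite('pics/w20.png',f['img'])
E
```

```text
t 38.45 pos [ 0.4193 -0.1363  0.0231] rot [ 0.07  1.57 -0.07] F [-0.4 -0.1 -0.1] w 0.0005
tilt [-0.001 -0.    -1.   ] yaw 84.9
total wx -0.002  then shift cm x 0.11 y 0.03 z 3.48  (norm 3.5)
```

View pics/w20.png

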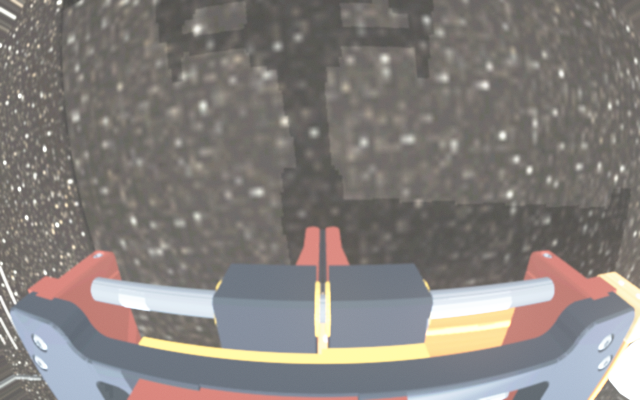

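Request:
drive_tool --moves '[[[0,0,0,0,0,1,-1],[0,0,0,0,0,0.8,-1],[0,0,0,0,0,0.5,-1],[0,0,0,0,0,0,-1]]]'

```text
time: 38.9
tool_pos: [0.4436, -0.138, 0.0235]
eef_rot: [0.068, 1.568, -0.068]
ft_force: [-0.5, -0.1, -0.3]
grip_width: 0.0004
```

Request:
drive_tool --moves '[[[0,0,0,0,0,0.4,-1],[0,0,0,0,0,0.4,-1],[0,0,0,0,0,0.4,-1],[0,0,0,0,0,0,-1]]]'

```text
time: 39.3
tool_pos: [0.4539, -0.139, 0.0228]
eef_rot: [0.068, 1.57, -0.068]
ft_force: [0.4, -0.3, -0.4]
grip_width: 0.0002
```

Request:
drive_tool --moves '[[[0,0,0,0,0,0.3,-1],[0,0,0,0,0,0.3,-1],[0,0,0,0,0,0.3,-1],[0,0,0,0,0,0,-1]]]'

```text
time: 39.7
tool_pos: [0.4587, -0.1406, 0.0221]
eef_rot: [0.07, 1.576, -0.07]
ft_force: [-8.6, -2.8, 4.2]
grip_width: 0.0004
```

```bash
python3 - <<'E'
from h import *
st()
f,T=cam('top'); cv2.imwrite('pics/t4.png',cv2.resize(f['img'][90:260,240:500],None,fx=3,fy=3,interpolation=cv2.INTER_CUBIC))
f,T=cam('side'); cv2.imwrite('pics/s4.png',cv2.resize(f['img'][130:280,200:420],None,fx=3.5,fy=3.5,interpolation=cv2.INTER_CUBIC))
E
```

```text
t 39.7 pos [ 0.4587 -0.1406  0.0221] rot [ 0.07   1.576 -0.07 ] F [-8.6 -2.8  4.2] w 0.0004
```

View pics/t4.png

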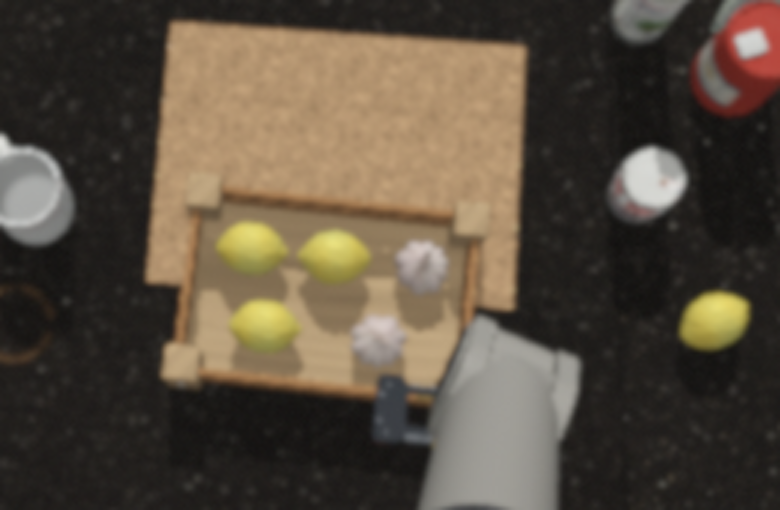

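View pics/s4.png

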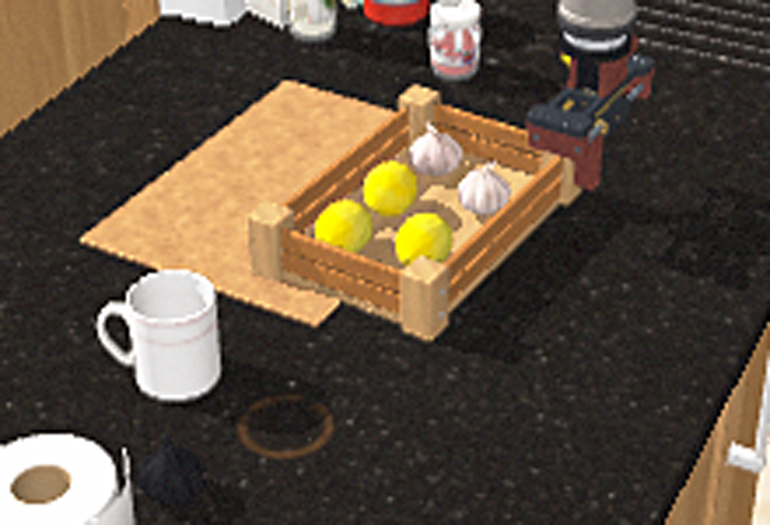

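Request:
drive_tool --moves '[[[0,0,0,0,0,0.3,-1],[0,0,0,0,0,0.3,-1],[0,0,0,0,0,0.3,-1],[0,0,0,0,0,0.3,-1],[0,0,0,0,0,0.3,-1],[0,0,0,0,0,0.3,-1],[0,0,0,0,0,0,-1],[0,0,0,0,0,-1.5,-1],[0,0,0,0,0,-1.5,-1],[0,0,0,0,0,0,-1]]]'

```text
time: 40.8
tool_pos: [0.4487, -0.1386, 0.0227]
eef_rot: [0.069, 1.572, -0.069]
ft_force: [0.9, -0.0, 0.7]
grip_width: 0.0006
```

```bash
cat >> h.py <<'E'
def show(name,top=True):
    f,T=cam('top'); cv2.imwrite('pics/'+name,cv2.resize(f['img'][80:230,270:430],None,fx=4,fy=4,interpolation=cv2.INTER_CUBIC)); return f,T
def tw(f,T,U,V,z=.072): return ray(f,T,270+(U+.5)/4-.5,80+(V+.5)/4-.5,z)[:2]
E
python3 - <<'E'
from h import *
st(); show('t5.png')
E
```

```text
t 40.8 pos [ 0.4487 -0.1386  0.0227] rot [ 0.069  1.572 -0.069] F [ 0.9 -0.   0.7] w 0.0006
```

View pics/t5.png

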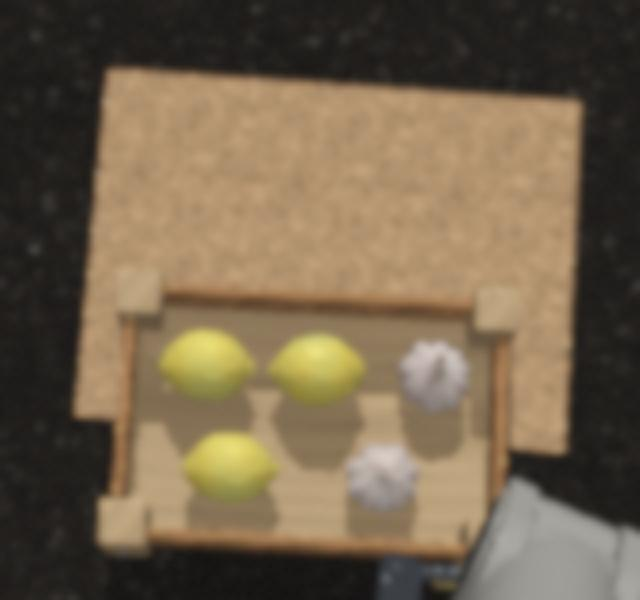

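```bash
cat >> h.py <<'E'
def pose(f,T,FL,FR,NL=None,NR=None):
    P=[tw(f,T,*p) if p else None for p in (FL,FR,NL,NR)]
    L=[(.092,.142),(.092,-.142),(-.092,.142),(-.092,-.142)]
    A=np.array([l for l,p in zip(L,P) if p is not None]); B=np.array([p for p in P if p is not None])
    a0=A-A.mean(0); b0=B-B.mean(0); th=np.arctan2((a0[:,0]*b0[:,1]-a0[:,1]*b0[:,0]).sum(),(a0*b0).sum())
    Rm=np.array([[np.cos(th),-np.sin(th)],[np.sin(th),np.cos(th)]]); c=B.mean(0)-Rm@A.mean(0)
    print('crate c',c.round(4),'yaw',np.degrees(th).round(2),'res mm',(1000*np.linalg.norm(A@Rm.T+c-B,axis=1)).round(1))
    for n,l in (('NLface',(-.11,.142)),('NRface',(-.11,-.142))): print(n,(c+Rm@l).round(4))
    mc=np.array([.752,-.0267]); m=np.radians(-3.9); v=c-mc; print('in mat frame mm',1000*(v[0]*np.cos(m)+v[1]*np.sin(m)).round(4),1000*(-v[0]*np.sin(m)+v[1]*np.cos(m)).round(4),'rel yaw',np.degrees(th).round(2)+3.9)
E
python3 - <<'E'
from h import *
f,T=show('t5.png'); pose(f,T,(139,290),(496,309),(124,524)); 
go(.45,.135,.022)
E
```

```text
crate c [ 0.604  -0.0078] yaw -2.55 res mm [1.7 1.9 1.1]
NLface [0.5004 0.1389]
NRface [ 0.4878 -0.1448]
in mat frame mm -148.9 8.8 rel yaw 1.35
t 40.9 pos [ 0.4515 -0.1387  0.0231] rot [ 0.068  1.569 -0.068] F [ 1.1  0.7 -0. ] w 0.001
tilt [ 0.001 -0.    -1.   ] yaw 85.0
total wx 0.000  then shift cm x 0.11 y 27.26 z -2.52  (norm 27.4)
```

Request:
drive_tool --moves '[[[0,0,0,0,3.95,-0.1,-1],[0,0,0,0,3.95,-0.1,-1],[0,0,0,0,3.95,-0.1,-1],[0,0,0,0,3.95,-0.1,-1],[0,0,0,0,3.95,-0.1,-1],[0,0,0,0,3.95,0,-1],[0,0,0,0,3.95,0,-1],[0,0,0,0,0,0,-1],[0,0,0,0,0,0,-1]]]'

```text
time: 41.8
tool_pos: [0.4707, 0.1387, 0.023]
eef_rot: [0.066, 1.569, -0.065]
ft_force: [0.0, -1.4, 0.5]
grip_width: 0.0006
```

```bash
python3 - <<'E'
from h import *
go(.491,.139,.022,85)
E
```

```text
t 41.8 pos [0.4707 0.1387 0.023 ] rot [ 0.066  1.569 -0.065] F [ 0.  -1.4  0.5] w 0.0006
tilt [ 0.001  0.    -1.   ] yaw 85.2
total wx 0.003  then shift cm x 0.10 y 0.20 z 2.02  (norm 2.0)
```

Request:
drive_tool --moves '[[[0,0,0,0,0,0.9,-1],[0,0,0,0,0,0.7,-1],[0,0,0,0,0,0.3,-1],[0,0,0,0,0,0.3,-1],[0,0,0,0,0,0.3,-1],[0,0,0,0,0,0.3,-1],[0,0,0,0,0,0.3,-1],[0,0,0,0,0,0.3,-1],[0,0,0,0,0,0.3,-1],[0,0,0,0,0,0.3,-1],[0,0,0,0,0,0,-1]]]'

```text
time: 42.9
tool_pos: [0.5061, 0.1356, 0.0222]
eef_rot: [0.068, 1.577, -0.066]
ft_force: [-9.0, 6.7, 4.1]
grip_width: 0.0004
```

Request:
drive_tool --moves '[[[0,0,0,0,0,-1.3,-1],[0,0,0,0,0,-1.7,-1],[0,0,0,0,0,0,-1]]]'

```text
time: 43.2
tool_pos: [0.4775, 0.1356, 0.0227]
eef_rot: [0.068, 1.572, -0.069]
ft_force: [-0.0, -0.2, -0.1]
grip_width: 0.0004
```

```bash
python3 - <<'E'
from h import *
st(); show('t6.png')
E
```

```text
t 43.2 pos [0.4775 0.1356 0.0227] rot [ 0.068  1.572 -0.069] F [-0.  -0.2 -0.1] w 0.0004
```

View pics/t6.png

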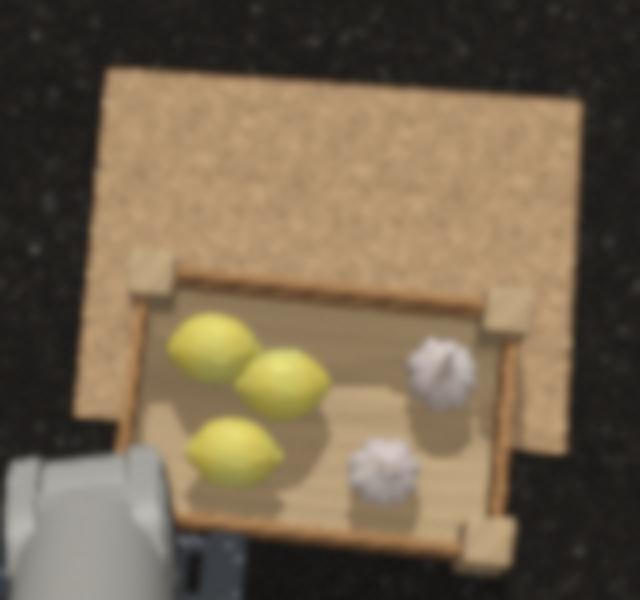

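```bash
python3 - <<'E'
from h import *
f,T=show('t6.png'); pose(f,T,(152,272),(508,309),None,(488,543)); 
go(.47,-.139,.022,85)
E
```

```text
crate c [ 0.6118 -0.0113] yaw -6.12 res mm [1.3 1.5 0.9]
NLface [0.5176 0.1416]
NRface [ 0.4873 -0.1408]
in mat frame mm -140.9 5.8 rel yaw -2.22
t 43.3 pos [0.4802 0.1359 0.0232] rot [ 0.069  1.569 -0.069] F [0.5 0.4 0.3] w 0.0006
tilt [ 0.001  0.    -1.   ] yaw 85.0
total wx -0.000  then shift cm x 0.12 y -27.48 z 1.38  (norm 27.5)
```

Request:
drive_tool --moves '[[[0,0,0,0,-3.45,0,-1],[0,0,0,0,-3.45,0,-1],[0,0,0,0,-3.45,0,-1],[0,0,0,0,-3.45,0,-1],[0,0,0,0,-3.45,0,-1],[0,0,0,0,-3.45,0,-1],[0,0,0,0,-3.45,0,-1],[0,0,0,0,-3.45,0,-1],[0,0,0,0,0,0,-1],[0,0,0,0,0,0,-1]]]'

```text
time: 44.3
tool_pos: [0.4564, -0.1401, 0.0231]
eef_rot: [0.07, 1.569, -0.071]
ft_force: [-0.0, 0.8, 0.4]
grip_width: 0.0007
```

Request:
drive_tool --moves '[[[0,0,0,0,0,0.9,-1],[0,0,0,0,0,0.7,-1],[0,0,0,0,0,0.32,-1],[0,0,0,0,0,0.32,-1],[0,0,0,0,0,0.32,-1],[0,0,0,0,0,0.32,-1],[0,0,0,0,0,0.32,-1],[0,0,0,0,0,0.32,-1],[0,0,0,0,0,0.32,-1],[0,0,0,0,0,0.32,-1],[0,0,0,0,0,0.32,-1],[0,0,0,0,0,0.32,-1]]]'

```text
time: 45.5
tool_pos: [0.4984, -0.1445, 0.022]
eef_rot: [0.069, 1.579, -0.071]
ft_force: [-12.0, -5.1, 6.1]
grip_width: 0.0004
```

Request:
drive_tool --moves '[[[0,0,0,0,0,0,-1],[0,0,0,0,0,-1.3,-1],[0,0,0,0,0,-1.7,-1],[0,0,0,0,0,0,-1]]]'

```text
time: 45.9
tool_pos: [0.4714, -0.1395, 0.0227]
eef_rot: [0.069, 1.572, -0.068]
ft_force: [0.1, 0.2, 0.4]
grip_width: 0.0009
```

```bash
python3 - <<'E'
from h import *
st(); show('t7.png')
E
```

```text
t 45.9 pos [ 0.4714 -0.1395  0.0227] rot [ 0.069  1.572 -0.068] F [0.1 0.2 0.4] w 0.0009
```

View pics/t7.png

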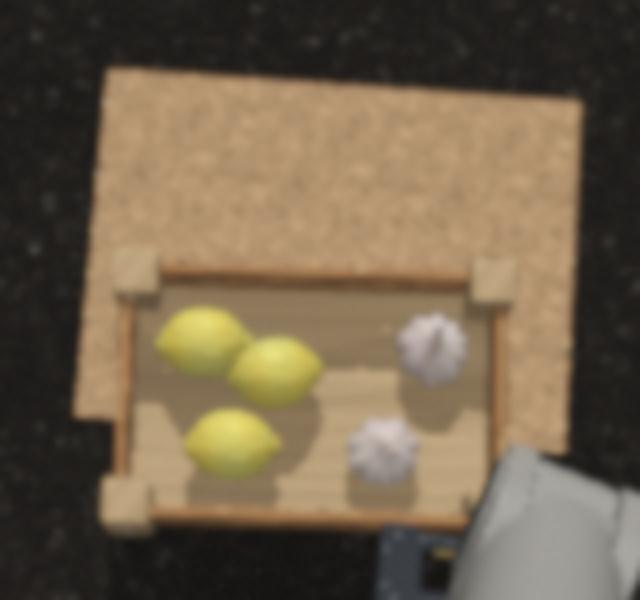

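```bash
python3 - <<'E'
from h import *
f,T=show('t7.png'); pose(f,T,(137,269),(494,281),(127,502)); 
go(.495,.139,.022,85)
E
```

```text
crate c [ 0.6239 -0.0081] yaw -1.43 res mm [1.5 1.7 1.1]
NLface [0.5174 0.1366]
NRface [ 0.5104 -0.1473]
in mat frame mm -129.1 9.799999999999999 rel yaw 2.4699999999999998
t 46.0 pos [ 0.4743 -0.1398  0.0232] rot [ 0.068  1.569 -0.068] F [ 0.2 -0.  -1.2] w 0.0004
tilt [ 0.001  0.    -1.   ] yaw 85.1
total wx 0.001  then shift cm x 0.12 y 27.95 z -0.37  (norm 28.0)
```

Request:
drive_tool --moves '[[[0,0,0,0,3.45,-0.1,-1],[0,0,0,0,3.45,-0.1,-1],[0,0,0,0,3.45,-0.1,-1],[0,0,0,0,3.45,-0.1,-1],[0,0,0,0,3.45,-0.1,-1],[0,0,0,0,3.45,-0.1,-1],[0,0,0,0,3.45,-0.1,-1],[0,0,0,0,3.45,-0.1,-1],[0,0,0,0,0,0,-1],[0,0,0,0,0,0,-1]]]'

```text
time: 47.0
tool_pos: [0.4905, 0.1369, 0.023]
eef_rot: [0.066, 1.569, -0.066]
ft_force: [-0.2, 0.1, -0.0]
grip_width: 0.0006
```

Request:
drive_tool --moves '[[[0,0,0,0,0,0.9,-1],[0,0,0,0,0,0.7,-1],[0,0,0,0,0,0.32,-1],[0,0,0,0,0,0.32,-1],[0,0,0,0,0,0.32,-1],[0,0,0,0,0,0.32,-1],[0,0,0,0,0,0.32,-1],[0,0,0,0,0,0.32,-1],[0,0,0,0,0,0.32,-1],[0,0,0,0,0,0.32,-1],[0,0,0,0,0,0.32,-1],[0,0,0,0,0,0.32,-1]]]'

```text
time: 48.2
tool_pos: [0.5337, 0.1332, 0.0222]
eef_rot: [0.069, 1.578, -0.066]
ft_force: [-11.1, 7.0, 5.1]
grip_width: 0.0006
```

Request:
drive_tool --moves '[[[0,0,0,0,0,0,-1],[0,0,0,0,0,-1.3,-1],[0,0,0,0,0,-1.7,-1],[0,0,0,0,0,0,-1]]]'

```text
time: 48.6
tool_pos: [0.5058, 0.1328, 0.0227]
eef_rot: [0.068, 1.572, -0.069]
ft_force: [-0.5, -0.6, -0.7]
grip_width: 0.0002
```

```bash
python3 - <<'E'
from h import *
st(); show('t8.png')
E
```

```text
t 48.6 pos [0.5058 0.1328 0.0227] rot [ 0.068  1.572 -0.069] F [-0.5 -0.6 -0.7] w 0.0002
```

View pics/t8.png

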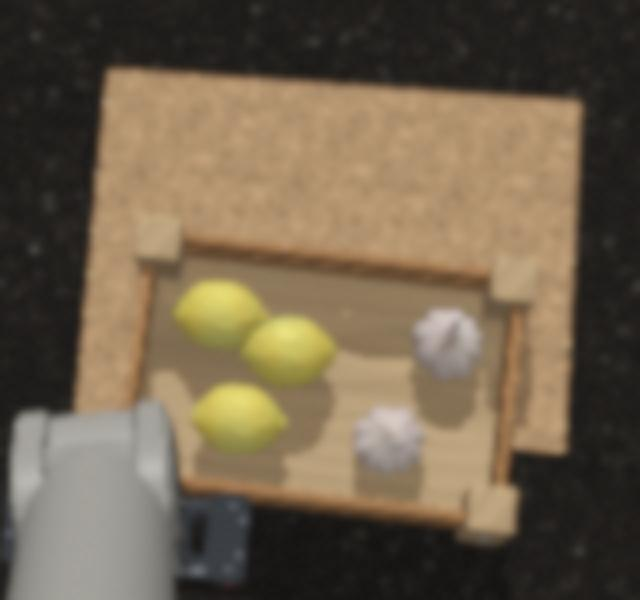

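```bash
python3 - <<'E'
from h import *
f,T=show('t8.png'); pose(f,T,(159,238),(515,279),None,(491,511)); 
go(.48,-.139,.022,85)
E
```

```text
crate c [ 0.6381 -0.0156] yaw -6.84 res mm [0.9 1.1 0.8]
NLface [0.5458 0.1385]
NRface [ 0.512  -0.1435]
in mat frame mm -114.4 3.3 rel yaw -2.94
t 48.7 pos [0.5084 0.1332 0.0232] rot [ 0.069  1.569 -0.069] F [-0.4 -0.1 -0.2] w 0.0006
tilt [ 0.001 -0.    -1.   ] yaw 85.0
total wx -0.001  then shift cm x 0.12 y -27.36 z -0.45  (norm 27.4)
```

Request:
drive_tool --moves '[[[0,0,0,0,-3.43,0,-1],[0,0,0,0,-3.43,0,-1],[0,0,0,0,-3.43,0,-1],[0,0,0,0,-3.43,0,-1],[0,0,0,0,-3.43,0,-1],[0,0,0,0,-3.43,0,-1],[0,0,0,0,-3.43,0,-1],[0,0,0,0,-3.43,0,-1],[0,0,0,0,0,0,-1],[0,0,0,0,0,0,-1]]]'

```text
time: 49.7
tool_pos: [0.4845, -0.1411, 0.0231]
eef_rot: [0.07, 1.569, -0.071]
ft_force: [-0.6, -0.3, -0.2]
grip_width: 0.0006
```

Request:
drive_tool --moves '[[[0,0,0,0,0,0.9,-1],[0,0,0,0,0,0.7,-1],[0,0,0,0,0,0.34,-1],[0,0,0,0,0,0.34,-1],[0,0,0,0,0,0.34,-1],[0,0,0,0,0,0.34,-1],[0,0,0,0,0,0.34,-1],[0,0,0,0,0,0.34,-1],[0,0,0,0,0,0.34,-1],[0,0,0,0,0,0.34,-1],[0,0,0,0,0,0.34,-1],[0,0,0,0,0,0.34,-1]]]'

```text
time: 50.9
tool_pos: [0.5292, -0.1452, 0.022]
eef_rot: [0.068, 1.578, -0.07]
ft_force: [-12.1, -6.3, 5.4]
grip_width: 0.0003
```

Request:
drive_tool --moves '[[[0,0,0,0,0,0,-1],[0,0,0,0,0,-1.5,-1],[0,0,0,0,0,-2,-1],[0,0,0,0,0,0,-1]]]'

```text
time: 51.3
tool_pos: [0.4969, -0.1399, 0.0226]
eef_rot: [0.068, 1.572, -0.067]
ft_force: [-0.3, 0.3, 0.4]
grip_width: 0.0005
```

```bash
python3 - <<'E'
from h import *
st(); show('t9.png')
E
```

```text
t 51.3 pos [ 0.4969 -0.1399  0.0226] rot [ 0.068  1.572 -0.067] F [-0.3  0.3  0.4] w 0.0005
```

View pics/t9.png

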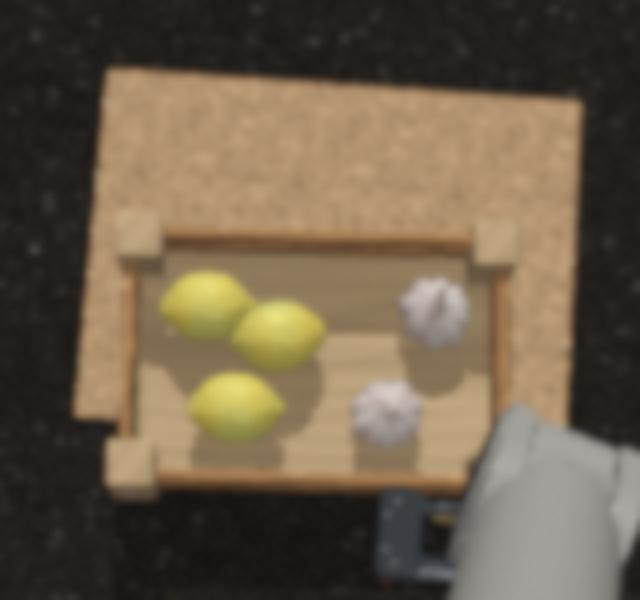

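```bash
python3 - <<'E'
from h import *
f,T=show('t9.png'); pose(f,T,(139,235),(496,243),(132,466)); 
go(.52,.136,.022,85)
E
```

```text
crate c [ 0.6534 -0.0107] yaw -0.84 res mm [1.1 1.2 0.9]
NLface [0.5454 0.1329]
NRface [ 0.5413 -0.151 ]
in mat frame mm -99.5 9.299999999999999 rel yaw 3.06
t 51.4 pos [ 0.4999 -0.1402  0.0231] rot [ 0.067  1.569 -0.067] F [ 0.3  0.5 -0.3] w 0.0004
tilt [ 0.001  0.    -1.   ] yaw 85.1
total wx 0.002  then shift cm x 0.11 y 27.69 z -0.41  (norm 27.7)
```

Request:
drive_tool --moves '[[[0,0,0,0,3.43,-0.1,-1],[0,0,0,0,3.43,-0.1,-1],[0,0,0,0,3.43,-0.1,-1],[0,0,0,0,3.43,-0.1,-1],[0,0,0,0,3.43,-0.1,-1],[0,0,0,0,3.43,-0.1,-1],[0,0,0,0,3.43,-0.1,-1],[0,0,0,0,3.43,-0.1,-1],[0,0,0,0,0,0,-1],[0,0,0,0,0,0,-1]]]'

```text
time: 52.4
tool_pos: [0.5157, 0.1349, 0.023]
eef_rot: [0.066, 1.569, -0.065]
ft_force: [0.2, -0.4, 0.2]
grip_width: 0.0005
```

Request:
drive_tool --moves '[[[0,0,0,0,0,0.9,-1],[0,0,0,0,0,0.9,-1],[0,0,0,0,0,0.35,-1],[0,0,0,0,0,0.35,-1],[0,0,0,0,0,0.35,-1],[0,0,0,0,0,0.35,-1],[0,0,0,0,0,0.35,-1],[0,0,0,0,0,0.35,-1],[0,0,0,0,0,0.35,-1],[0,0,0,0,0,0.35,-1],[0,0,0,0,0,0.35,-1],[0,0,0,0,0,0.35,-1]]]'

```text
time: 53.6
tool_pos: [0.5634, 0.1312, 0.0222]
eef_rot: [0.069, 1.578, -0.065]
ft_force: [-12.3, 7.2, 6.7]
grip_width: 0.0005
```

Request:
drive_tool --moves '[[[0,0,0,0,0,0,-1],[0,0,0,0,0,-1.5,-1],[0,0,0,0,0,-2,-1],[0,0,0,0,0,0,-1]]]'

```text
time: 54.0
tool_pos: [0.5305, 0.131, 0.0226]
eef_rot: [0.068, 1.572, -0.069]
ft_force: [-0.1, -0.9, 0.4]
grip_width: 0.0004
```

```bash
python3 - <<'E'
from h import *
st(); show('t10.png')
E
```

```text
t 54.0 pos [0.5305 0.131  0.0226] rot [ 0.068  1.572 -0.069] F [-0.1 -0.9  0.4] w 0.0004
```

View pics/t10.png

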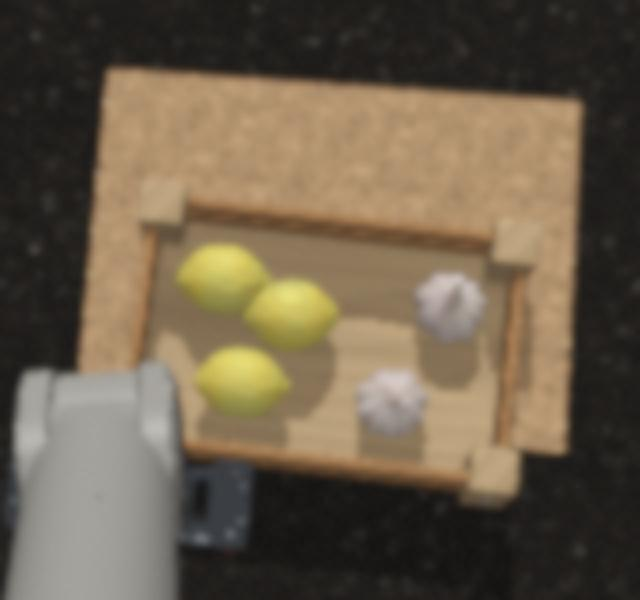

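```bash
python3 - <<'E'
from h import *
f,T=show('t10.png'); pose(f,T,(162,203),(517,243),None,(493,473)); 
go(.51,-.139,.022,85)
E
```

```text
crate c [ 0.6673 -0.0177] yaw -6.76 res mm [1.  1.  0.8]
NLface [0.5748 0.1362]
NRface [ 0.5414 -0.1458]
in mat frame mm -85.1 3.2 rel yaw -2.86
t 54.1 pos [0.5334 0.1312 0.0232] rot [ 0.069  1.569 -0.069] F [-0.2 -0.1  0.8] w 0.0005
tilt [ 0.001  0.    -1.   ] yaw 85.0
total wx -0.000  then shift cm x 0.12 y -27.12 z 0.02  (norm 27.1)
```

Request:
drive_tool --moves '[[[0,0,0,0,-3.43,0,-1],[0,0,0,0,-3.43,0,-1],[0,0,0,0,-3.43,0,-1],[0,0,0,0,-3.43,0,-1],[0,0,0,0,-3.43,0,-1],[0,0,0,0,-3.43,0,-1],[0,0,0,0,-3.43,0,-1],[0,0,0,0,-3.43,0,-1],[0,0,0,0,0,0,-1],[0,0,0,0,0,0,-1]]]'

```text
time: 55.1
tool_pos: [0.5096, -0.1433, 0.0231]
eef_rot: [0.07, 1.569, -0.071]
ft_force: [-0.8, 0.4, -0.5]
grip_width: 0.0003
```

Request:
drive_tool --moves '[[[0,0,0,0,0,1,-1],[0,0,0,0,0,0.9,-1],[0,0,0,0,0,0.37,-1],[0,0,0,0,0,0.37,-1],[0,0,0,0,0,0.37,-1],[0,0,0,0,0,0.37,-1],[0,0,0,0,0,0.37,-1],[0,0,0,0,0,0.37,-1],[0,0,0,0,0,0.37,-1],[0,0,0,0,0,0.37,-1],[0,0,0,0,0,0.37,-1],[0,0,0,0,0,0.37,-1]]]'

```text
time: 56.3
tool_pos: [0.5598, -0.1487, 0.0221]
eef_rot: [0.069, 1.578, -0.071]
ft_force: [-11.5, -5.6, 6.4]
grip_width: 0.0001
```

Request:
drive_tool --moves '[[[0,0,0,0,0,0,-1],[0,0,0,0,0,-1.5,-1],[0,0,0,0,0,-2,-1],[0,0,0,0,0,0,-1]]]'

```text
time: 56.7
tool_pos: [0.5274, -0.1429, 0.0225]
eef_rot: [0.069, 1.573, -0.068]
ft_force: [-0.1, -0.1, -0.7]
grip_width: 0.001
```

```bash
python3 - <<'E'
from h import *
st(); show('t11.png')
E
```

```text
t 56.7 pos [ 0.5274 -0.1429  0.0225] rot [ 0.069  1.573 -0.068] F [-0.1 -0.1 -0.7] w 0.001
```

View pics/t11.png

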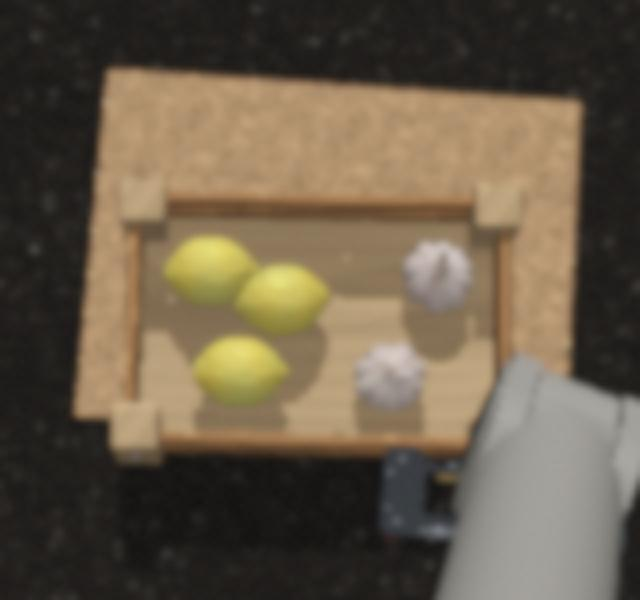

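```bash
python3 - <<'E'
from h import *
f,T=show('t11.png'); pose(f,T,(143,200),(499,206),(136,430)); 
go(.545,.131,.022,85)
E
```

```text
crate c [ 0.6828 -0.0135] yaw -0.6 res mm [1.2 0.8 1. ]
NLface [0.5743 0.1296]
NRface [ 0.5713 -0.1544]
in mat frame mm -70.0 8.4 rel yaw 3.3
t 56.8 pos [ 0.5306 -0.143   0.0231] rot [ 0.068  1.569 -0.067] F [-0.2  0.7 -0.1] w 0.0007
tilt [ 0.001  0.    -1.   ] yaw 85.1
total wx 0.001  then shift cm x 0.11 y 27.42 z -0.95  (norm 27.4)
```

Request:
drive_tool --moves '[[[0,0,0,0,3.42,-0.12,-1],[0,0,0,0,3.42,-0.12,-1],[0,0,0,0,3.42,-0.12,-1],[0,0,0,0,3.42,-0.12,-1],[0,0,0,0,3.42,-0.12,-1],[0,0,0,0,3.42,-0.12,-1],[0,0,0,0,3.42,-0.12,-1],[0,0,0,0,3.42,-0.12,-1],[0,0,0,0,0,0,-1],[0,0,0,0,0,0,-1]]]'

```text
time: 57.8
tool_pos: [0.5448, 0.1315, 0.023]
eef_rot: [0.066, 1.569, -0.066]
ft_force: [0.6, -0.6, 0.1]
grip_width: 0.0007
```

Request:
drive_tool --moves '[[[0,0,0,0,0,0.9,-1],[0,0,0,0,0,0.9,-1],[0,0,0,0,0,0.37,-1],[0,0,0,0,0,0.37,-1],[0,0,0,0,0,0.37,-1],[0,0,0,0,0,0.37,-1],[0,0,0,0,0,0.37,-1],[0,0,0,0,0,0.37,-1],[0,0,0,0,0,0.37,-1],[0,0,0,0,0,0.37,-1],[0,0,0,0,0,0.37,-1],[0,0,0,0,0,0.37,-1]]]'

```text
time: 59.0
tool_pos: [0.5947, 0.1278, 0.0221]
eef_rot: [0.069, 1.578, -0.065]
ft_force: [-11.3, 7.4, 5.9]
grip_width: 0.0005
```

Request:
drive_tool --moves '[[[0,0,0,0,0,0,-1],[0,0,0,0,0,-1.5,-1],[0,0,0,0,0,-2,-1],[0,0,0,0,0,0,-1]]]'

```text
time: 59.4
tool_pos: [0.5619, 0.1275, 0.0226]
eef_rot: [0.068, 1.572, -0.069]
ft_force: [0.5, 0.0, -0.7]
grip_width: 0.0007
```

```bash
python3 - <<'E'
from h import *
st(); show('t12.png')
E
```

```text
t 59.4 pos [0.5619 0.1275 0.0226] rot [ 0.068  1.572 -0.069] F [ 0.5  0.  -0.7] w 0.0007
```

View pics/t12.png

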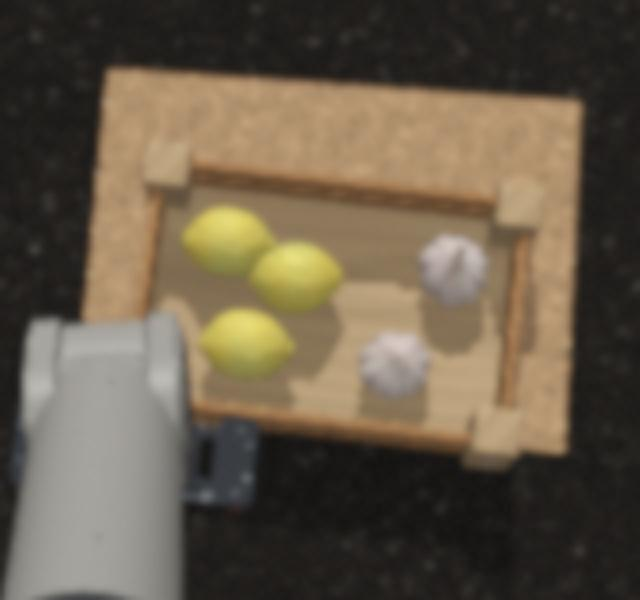

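```bash
python3 - <<'E'
from h import *
f,T=show('t12.png'); pose(f,T,(167,163),(520,203),None,(495,434)); 
go(.535,-.145,.022,85)
E
```

```text
crate c [ 0.6998 -0.0205] yaw -7.06 res mm [1.2 2.1 1.8]
NLface [0.6081 0.134 ]
NRface [ 0.5732 -0.1479]
in mat frame mm -52.5 2.7 rel yaw -3.1599999999999997
t 59.5 pos [0.5647 0.1276 0.0232] rot [ 0.069  1.569 -0.069] F [1.1 0.1 0.1] w 0.0003
tilt [ 0.001  0.    -1.   ] yaw 85.0
total wx -0.000  then shift cm x 0.12 y -27.42 z -0.58  (norm 27.4)
```

Request:
drive_tool --moves '[[[0,0,0,0,-3.43,0,-1],[0,0,0,0,-3.43,0,-1],[0,0,0,0,-3.43,0,-1],[0,0,0,0,-3.43,0,-1],[0,0,0,0,-3.43,0,-1],[0,0,0,0,-3.43,0,-1],[0,0,0,0,-3.43,0,-1],[0,0,0,0,-3.43,0,-1],[0,0,0,0,0,0,-1],[0,0,0,0,0,0,-1]]]'

```text
time: 60.5
tool_pos: [0.5408, -0.147, 0.0231]
eef_rot: [0.07, 1.568, -0.071]
ft_force: [-0.1, 0.4, 0.3]
grip_width: 0.0005
```

Request:
drive_tool --moves '[[[0,0,0,0,0,1,-1],[0,0,0,0,0,0.9,-1],[0,0,0,0,0,0.38,-1],[0,0,0,0,0,0.38,-1],[0,0,0,0,0,0.38,-1],[0,0,0,0,0,0.38,-1],[0,0,0,0,0,0.38,-1],[0,0,0,0,0,0.38,-1],[0,0,0,0,0,0.38,-1],[0,0,0,0,0,0.38,-1],[0,0,0,0,0,0.38,-1],[0,0,0,0,0,0.38,-1]]]'

```text
time: 61.7
tool_pos: [0.5924, -0.1525, 0.0222]
eef_rot: [0.068, 1.578, -0.071]
ft_force: [-12.4, -4.9, 6.0]
grip_width: 0.0005
```

Request:
drive_tool --moves '[[[0,0,0,0,0,0,-1],[0,0,0,0,0,-1.5,-1],[0,0,0,0,0,-2,-1],[0,0,0,0,0,0,-1]]]'

```text
time: 62.1
tool_pos: [0.5599, -0.1464, 0.0226]
eef_rot: [0.068, 1.572, -0.068]
ft_force: [-1.0, 0.7, -0.3]
grip_width: 0.0006
```

```bash
python3 - <<'E'
from h import *
st(); show('t13.png')
E
```

```text
t 62.1 pos [ 0.5599 -0.1464  0.0226] rot [ 0.068  1.572 -0.068] F [-1.   0.7 -0.3] w 0.0006
```

View pics/t13.png

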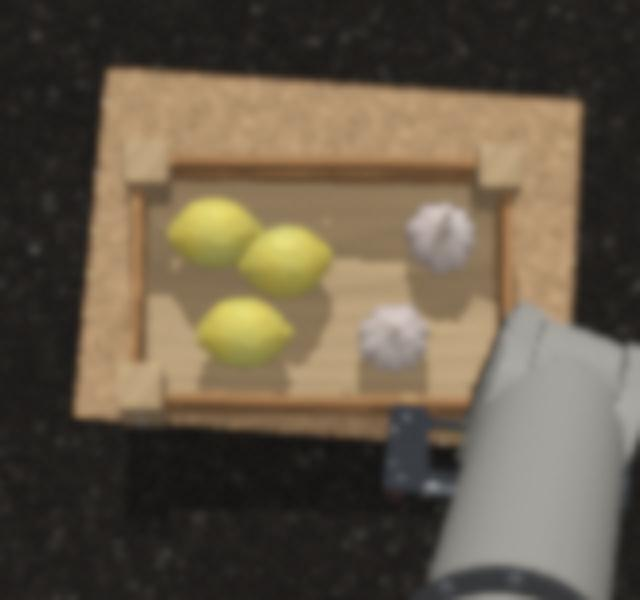

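```bash
python3 - <<'E'
from h import *
f,T=show('t13.png'); pose(f,T,(147,161),(500,166),(142,388)); 
go(.576,.128,.022,85)
E
```

```text
crate c [ 0.7159 -0.0164] yaw -0.38 res mm [1.2 2.  1. ]
NLface [0.6068 0.1263]
NRface [ 0.6049 -0.1577]
in mat frame mm -36.7 7.8 rel yaw 3.52
t 62.2 pos [ 0.5628 -0.1465  0.0231] rot [ 0.068  1.569 -0.067] F [-1.2 -0.7  0.1] w 0.0007
tilt [ 0.001  0.    -1.   ] yaw 85.1
total wx 0.001  then shift cm x 0.11 y 27.46 z -1.08  (norm 27.5)
```

Request:
drive_tool --moves '[[[0,0,0,0,3.42,-0.14,-1],[0,0,0,0,3.42,-0.14,-1],[0,0,0,0,3.42,-0.14,-1],[0,0,0,0,3.42,-0.14,-1],[0,0,0,0,3.42,-0.14,-1],[0,0,0,0,3.42,-0.14,-1],[0,0,0,0,3.42,-0.14,-1],[0,0,0,0,3.42,-0.14,-1],[0,0,0,0,0,0,-1],[0,0,0,0,0,0,-1]]]'

```text
time: 63.2
tool_pos: [0.5754, 0.1281, 0.023]
eef_rot: [0.066, 1.569, -0.066]
ft_force: [-1.0, -1.0, 0.5]
grip_width: 0.0001
```

Request:
drive_tool --moves '[[[0,0,0,0,0,1,-1],[0,0,0,0,0,0.9,-1],[0,0,0,0,0,0.36,-1],[0,0,0,0,0,0.36,-1],[0,0,0,0,0,0.36,-1],[0,0,0,0,0,0.36,-1],[0,0,0,0,0,0.36,-1],[0,0,0,0,0,0.36,-1],[0,0,0,0,0,0.36,-1],[0,0,0,0,0,0.36,-1],[0,0,0,0,0,0.36,-1],[0,0,0,0,0,0.36,-1]]]'

```text
time: 64.4
tool_pos: [0.6255, 0.1245, 0.0221]
eef_rot: [0.069, 1.578, -0.065]
ft_force: [-11.2, 7.4, 6.0]
grip_width: 0.0002
```

Request:
drive_tool --moves '[[[0,0,0,0,0,0,-1],[0,0,0,0,0,-1.5,-1],[0,0,0,0,0,-2,-1],[0,0,0,0,0,0,-1]]]'

```text
time: 64.8
tool_pos: [0.5925, 0.1241, 0.0226]
eef_rot: [0.068, 1.572, -0.069]
ft_force: [0.9, 0.9, -0.6]
grip_width: 0.0001
```

```bash
python3 - <<'E'
from h import *
st(); show('t14.png')
E
```

```text
t 64.8 pos [0.5925 0.1241 0.0226] rot [ 0.068  1.572 -0.069] F [ 0.9  0.9 -0.6] w 0.0001
```

View pics/t14.png

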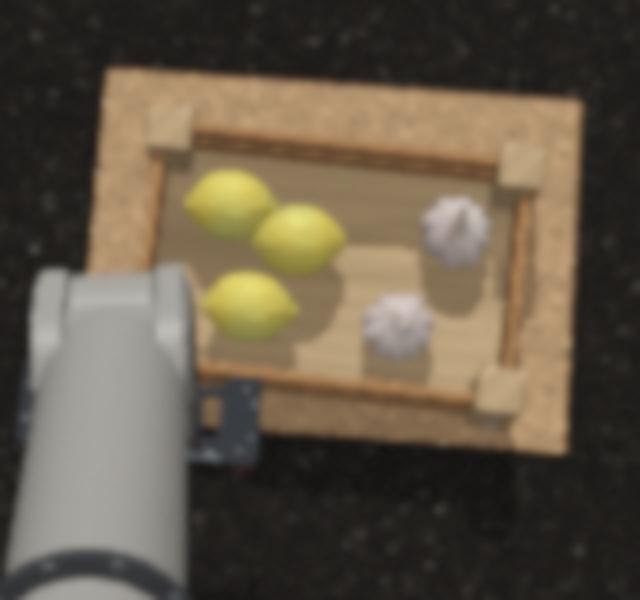

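```bash
python3 - <<'E'
from h import *
f,T=show('t14.png'); pose(f,T,(170,127),(522,164),None,(499,391)); 
go(.575,-.149,.022,85)
E
```

```text
crate c [ 0.7314 -0.0234] yaw -6.5 res mm [1.5 1.3 1.1]
NLface [0.6382 0.1302]
NRface [ 0.6061 -0.152 ]
in mat frame mm -20.7 1.9 rel yaw -2.6
t 64.9 pos [0.5953 0.1241 0.0232] rot [ 0.069  1.569 -0.069] F [ 0.1 -0.2  0.6] w 0.0006
tilt [ 0.001  0.    -1.   ] yaw 85.0
total wx -0.001  then shift cm x 0.12 y -27.38 z 0.36  (norm 27.4)
```

Request:
drive_tool --moves '[[[0,0,0,0,-3.43,0,-1],[0,0,0,0,-3.43,0,-1],[0,0,0,0,-3.43,0,-1],[0,0,0,0,-3.43,0,-1],[0,0,0,0,-3.43,0,-1],[0,0,0,0,-3.43,0,-1],[0,0,0,0,-3.43,0,-1],[0,0,0,0,-3.43,0,-1],[0,0,0,0,0,0,-1],[0,0,0,0,0,0,-1]]]'

```text
time: 65.9
tool_pos: [0.5714, -0.1505, 0.0231]
eef_rot: [0.07, 1.569, -0.071]
ft_force: [-0.1, 0.1, 0.6]
grip_width: 0.0006
```

Request:
drive_tool --moves '[[[0,0,0,0,0,1.1,-1],[0,0,0,0,0,1,-1],[0,0,0,0,0,0.34,-1],[0,0,0,0,0,0.34,-1],[0,0,0,0,0,0.34,-1],[0,0,0,0,0,0.34,-1],[0,0,0,0,0,0.34,-1],[0,0,0,0,0,0.34,-1],[0,0,0,0,0,0.34,-1],[0,0,0,0,0,0.34,-1],[0,0,0,0,0,0.34,-1],[0,0,0,0,0,0.34,-1]]]'

```text
time: 67.1
tool_pos: [0.6211, -0.1559, 0.0222]
eef_rot: [0.068, 1.578, -0.071]
ft_force: [-12.2, -4.9, 6.0]
grip_width: 0.0006
```

Request:
drive_tool --moves '[[[0,0,0,0,0,0,-1],[0,0,0,0,0,-1.5,-1],[0,0,0,0,0,-2,-1],[0,0,0,0,0,0,-1]]]'

```text
time: 67.5
tool_pos: [0.5886, -0.1497, 0.0226]
eef_rot: [0.068, 1.572, -0.068]
ft_force: [-0.3, 0.0, -0.3]
grip_width: 0.0003
```

```bash
python3 - <<'E'
from h import *
st(); show('t15.png')
E
```

```text
t 67.5 pos [ 0.5886 -0.1497  0.0226] rot [ 0.068  1.572 -0.068] F [-0.3  0.  -0.3] w 0.0003
```

View pics/t15.png

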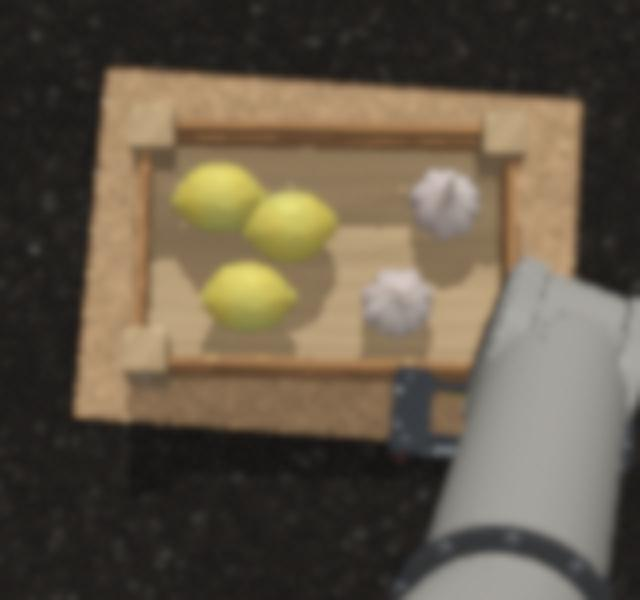

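```bash
python3 - <<'E'
from h import *
f,T=show('t15.png'); pose(f,T,(152,127),(504,133),(146,350)); 
go(.605,.124,.022,85)
E
```

```text
crate c [ 0.7444 -0.0195] yaw -0.75 res mm [0.8 2.  1.4]
NLface [0.6362 0.1239]
NRface [ 0.6325 -0.1601]
in mat frame mm -8.1 6.6 rel yaw 3.15
t 67.6 pos [ 0.5915 -0.1498  0.0231] rot [ 0.068  1.569 -0.067] F [ 0.3 -0.1  0.7] w 0.0008
tilt [ 0.001  0.    -1.   ] yaw 85.1
total wx 0.001  then shift cm x 0.11 y 27.39 z -1.04  (norm 27.4)
```

Request:
drive_tool --moves '[[[0,0,0,0,3.42,-0.13,-1],[0,0,0,0,3.42,-0.13,-1],[0,0,0,0,3.42,-0.13,-1],[0,0,0,0,3.42,-0.13,-1],[0,0,0,0,3.42,-0.13,-1],[0,0,0,0,3.42,-0.13,-1],[0,0,0,0,3.42,-0.13,-1],[0,0,0,0,3.42,-0.13,-1],[0,0,0,0,0,0,-1],[0,0,0,0,0,0,-1]]]'

```text
time: 68.6
tool_pos: [0.6048, 0.1248, 0.0229]
eef_rot: [0.066, 1.569, -0.066]
ft_force: [0.3, -0.8, -0.2]
grip_width: 0.0002
```

Request:
drive_tool --moves '[[[0,0,0,0,0,1,-1],[0,0,0,0,0,0.9,-1],[0,0,0,0,0,0.3,-1],[0,0,0,0,0,0.3,-1],[0,0,0,0,0,0.3,-1],[0,0,0,0,0,0.3,-1],[0,0,0,0,0,0.3,-1],[0,0,0,0,0,0.3,-1],[0,0,0,0,0,0.25,-1]]]'

```text
time: 69.5
tool_pos: [0.6395, 0.1223, 0.0223]
eef_rot: [0.069, 1.578, -0.065]
ft_force: [-12.4, 5.4, 6.2]
grip_width: 0.0006
```

Request:
drive_tool --moves '[[[0,0,0,0,0,0,-1],[0,0,0,0,0,-1.5,-1],[0,0,0,0,0,-2,-1],[0,0,0,0,0,0,-1]]]'

```text
time: 69.9
tool_pos: [0.6063, 0.1224, 0.0226]
eef_rot: [0.068, 1.572, -0.069]
ft_force: [0.4, -0.2, -0.0]
grip_width: 0.0004
```

```bash
python3 - <<'E'
from h import *
st(); show('t16.png')
E
```

```text
t 69.9 pos [0.6063 0.1224 0.0226] rot [ 0.068  1.572 -0.069] F [ 0.4 -0.2 -0. ] w 0.0004
```

View pics/t16.png

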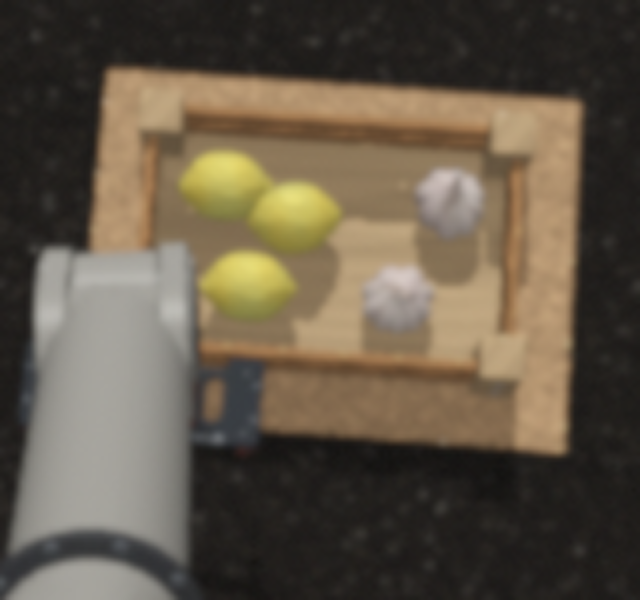

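Request:
drive_tool --moves '[[[0,0,0,0,0,-3,-1],[0,0,0,-1,0,-3,-1],[0,0,0,-4,0,-2,-1],[0,0,0,-4,0,-1,-1],[0,0,0,-4,2,0,-1],[0,0,0,-3,3,-1,-1],[0,0,0,0,4,-1,-1],[0,0,0,0,4,-1,-1],[0,0,0,0,4,-1,-1],[0,0,0,0,4,-1,-1],[0,0,0,0,4,0,-1],[0,0,0,0,0,0,-1]]]'

```text
time: 71.15
tool_pos: [0.4901, 0.3911, 0.183]
eef_rot: [0.065, 1.569, -0.06]
ft_force: [0.4, -0.3, 0.2]
grip_width: 0.0006
```

```bash
python3 - <<'E'
from h import *
st(); show('t17.png'); f,T=cam('top'); cv2.imwrite('pics/t17f.png',f['img'])
f,T=cam('side'); cv2.imwrite('pics/s17.png',f['img'])
E
```

```text
t 71.15 pos [0.4901 0.3911 0.183 ] rot [ 0.065  1.569 -0.06 ] F [ 0.4 -0.3  0.2] w 0.0006
```

View pics/t17.png

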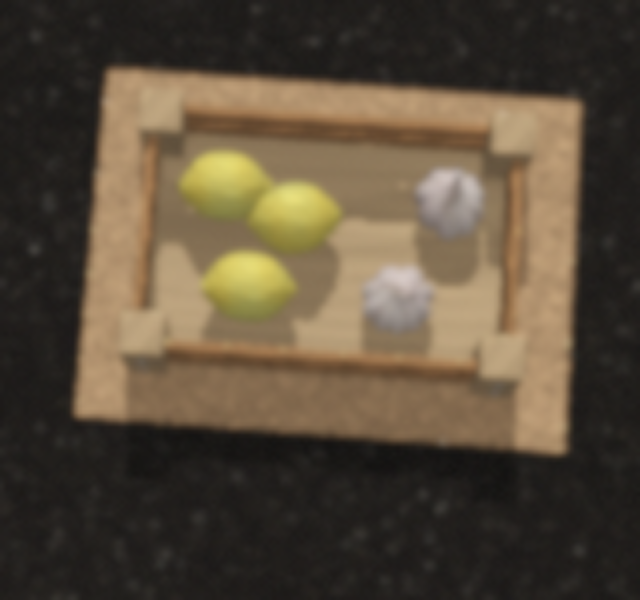

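View pics/t17f.png

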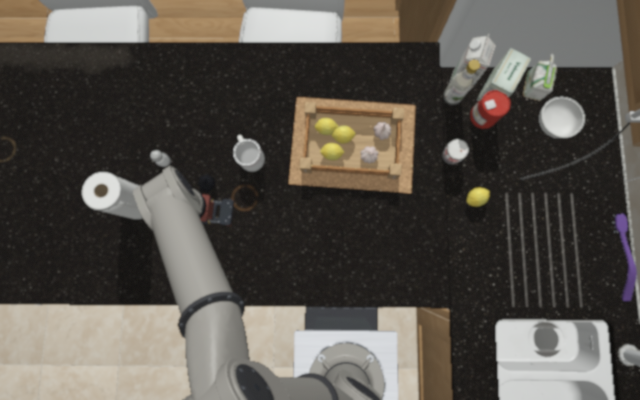

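View pics/s17.png

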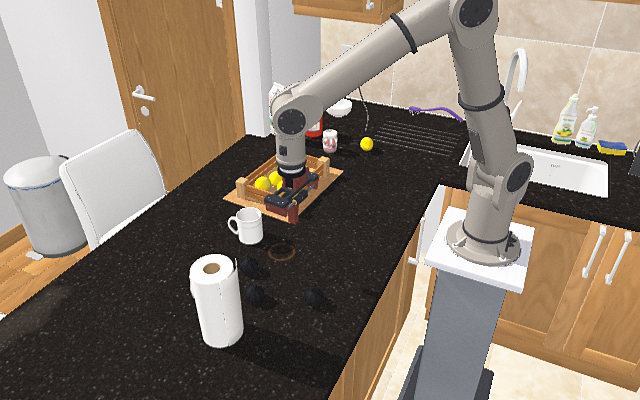

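```bash
python3 - <<'E'
from h import *
f,T=cam('top'); pose(f,T,(162,111),(515,132),(144,332),(500,356))
print('mat',[tw(f,T,*p,0).round(4).tolist() for p in ((106,68),(582,100),(74,417),(567,454))])
# slope of mat far edge vs crate in px by gradients
im=f['img'].astype(float)
hsv=cv2.cvtColor(f['img'],cv2.COLOR_BGR2HSV); m=(hsv[...,2]>95).astype(np.uint8)
c=np.argmax(m[85:130,300:412],axis=0)+85; x=np.arange(300,412); s=np.polyfit(x,c,1)[0]; print('far mat edge deg',np.degrees(np.arctan(s)))
E
```

```text
crate c [ 0.7518 -0.0217] yaw -3.76 res mm [1.8 0.4 1.7 3.2]
NLface [0.6514 0.1272]
NRface [ 0.6327 -0.1562]
in mat frame mm -0.5 4.8999999999999995 rel yaw 0.14000000000000012
mat [[0.9171, 0.1649], [0.8895, -0.2377], [0.6152, 0.1855], [0.5863, -0.2176]]
far mat edge deg 3.9124732389549473
```

```bash
python3 - <<'E'
from h import *
print(finish_job())
E
```

```text
the job is handed in; nothing more can be done
None
```

The job is handed in at about 71 s of the 208 s. The crate holds three lemons and both white garlic bulbs, and it stands on the cork mat. The fourth lemon stayed on the worktop by the jar. I left the three black look-alikes, the mug and the jar alone.

I pushed the two near posts by turns, 12 pushes in all, each moving the crate about 15–30 mm. After the first push the crate never measured more than about 3.5° askew to the mat; it started about 3.4° off.

**Last checks (top camera):**
- The crate centre was within about 5 mm of the mat centre.
- The crate was square to within about 0.2°, with mat showing all round it.
- The arm was clear of everything.
- The crate corners I picked by eye in the picture fitted its known shape to within 3 mm.

**Things to note:**
- One lemon shifted against its neighbour during the second push but stayed in the crate.
- The network missed the right-hand garlic bulb in the top view and marked the black look-alikes as garlic, so I told the bulbs apart by eye in the pictures.
- No check failed, and I noticed no grip slip.

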